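# Stack board and fan cover on a mini computer's standoffs

### The arm

A 6-joint arm with a two-finger parallel gripper is mounted at the origin on the work surface. World frame = base frame: x ahead of the robot, y to its left, z up, the work surface at z = 0. Lengths are in mm, angles in rad, forces in N, time in s.
With the tool pointing down it reaches from about 275 to 750 mm from the base axis. Payload 10.2 kg.
Tool frame: the origin (TCP) lies midway between the tips of the shut fingers; the grasp point (between the pads) lies grasp_offset behind it (grasp_offset is the distance from the TCP to the grasp point, in mm); x points along the fingers, z is the direction in which the jaws open and shut, and the axes are right-handed (so a half turn about x gives the same grasp; the last joint's range is limited). The gripper opens to 85 mm and grips with 20 to 120 N. Pads are 22 mm wide; open, the fingers measure 114 mm over their backs; the gripper's body (76 mm by 85 mm) begins 54 mm behind the grasp point. The pads swing forward as they close: fully open they stand 13 mm farther back than shut.
Start: joints at [1.093, 0.313, 1.498, -0, 1.331, -0.223], TCP at [132.34, 508.052, 231.294] pointing down, gripper open.
Joint ranges: [-2.94, 2.94], [-0.97, 2.17], [0.19, 2.56], [-1.23, 4.37], [0.02, 3.11], [-2.88, 2.88]. Speed limits (rad/s): [2.39, 2.39, 3.01, 3.14, 3.14, 3.14].

### API

Orientations are given as a unit quaternion [w, x, y, z].
In Python, from rig import sense, capture, calibration, finish_job, grasp_offset gives the robot as it stands.
- The arm moves only by the shell command python3 -m jog 'ROWS' [FORCE]. ROWS is JSON, a list of rows, each an object with "linear": the shift along the tool's x, y, z scaled (see below), a list of three; "rotation": the turn, a rotation vector about the tool's x, y, z scaled (see below), a list of three; "grip": the finger opening in mm, from 0 to 85.4. A call has 1 to 20 rows; each row is the pose to reach, as a shift and turn from the pose measured when the call began, along the tool's axes at that moment; what a row does not reach only later rows make up. The controller multiplies each number of a shift by 0.3 m and each number of a turn by 0.5 rad. A row lasts 1/12 s, in which the tool goes at most 41.7 mm and 7.16 degrees, less where a joint would pass 70% of its speed; a pose out of reach is approached as far as the arm can. A call with a number of a shift or a turn outside -1 to 1 is refused whole. A call with a gripper value outside its range is refused whole. The fingers move at their own pace and stop on an object; FORCE is the grip in N (left out, the last holds). Time passes only in rows, so rows that repeat a pose let the fingers close. It gives the time, the measured TCP pose, the force and the opening at its end, in the units of the state.
- sense(): the state, without advancing time (a new reading comes with each control period).
- capture(name): name is "scene" or "top" or "wrist"; returns (picture, depth): 480x640x3 uint8, red, green, blue; 480x640 float32, mm along the optical axis (not along the pixel's ray), 0 where there is no reading.
- calibration(name): a dict with "intrinsics" (3x3 intrinsics, pixels), "world_from_camera" (4x4, takes a point from camera to world coordinates). Camera axes: x right, y up, looking along -z (the intrinsics and any distortion apply to the point x, -y, -z); pixel columns grow to the right and rows downward; lengths in mm; the calibration is good to about 2 mm. The wrist camera is an equidistant fisheye: a pixel r from the principal point sees the ray r / f radians off the axis. A picture is of the moment at which its call begins: read the wrist's pose just before it. calibration takes no time and is no camera call; for the wrist camera it gives the pose at the moment of the call.
- finish_job(): hands the job in, once; it reports no verdict.
The state is a dict: "time_s": time; "joints": joint angles; "dq": joint speeds; "tau": joint torques, N m; "eef_pos": TCP position; "ee_rot": TCP orientation; "force": force on the tool from outside, world axes, zero at the start; "wrist_torque": the same for the moment, N m; "grip_width": opening from 0.0 (shut) to 1.0 (fully open).
Only numpy, scipy, OpenCV 4.12 (cv2) and the standard library are available. Lean on these libraries where they do the work, as an engineer would, in place of code of your own. Each camera call takes 0.05 s, during which the arm holds its last target.

### The job

Put this small computer together: lower the circuit board, heat sink up, over all four standoff posts of the metal base until it lies flat on their lower shoulders, then lower the fan cover plate, fan up, over the same posts until it lies flat on the upper shoulders. The posts are wider apart at one end, so each plate fits only one way round. Lower the plates, do not let them drop, and leave the screwdriver, mouse, screw tray and mug where they are.

Things in the scene. Friction and masses are not known exactly. Their poses are not given: they have to be found in the camera images.
- chassis: Base fixed to the desk: dark plate 130 (x) x 110 (y) x 8 mm with four upright bright posts at (x, y) = (42, 36), (42, -36), (-42, 22), (-42, -22) mm: the +x pair is wider apart. Origin: centre of its underside, on the desk. Posts are stepped: 20 mm across up to z = 22 (lower shoulder), 12 mm up to z = 56 (upper shoulder), then a tapered 5 mm pin up to z = 72 mm. z up, yaw within 0.5 rad
- seat_lower (a point): Where the centre of the board's underside belongs: over the base's origin, 22 mm above the desk; the board's x axis along this x axis (towards the wide pair of posts)
- seat_upper (a point): Where the centre of the cover's underside belongs: over the base's origin, 56 mm above the desk; the cover's x axis along this x axis
- board_mid (a point): Loose circuit board, 0.16 kg. Plate 110 (x) x 94 (y) x 4 mm, four 14.5 mm holes at the posts' (x, y); in the middle a finned heat sink 44 (x) x 30 (y) x 25 mm high, to be gripped across its 30 mm; two steel port blocks 12 mm high at the +x edge, the end with the wide hole pair. Starts flat on the desk. This point: plate's centre, 14.5 mm above the underside (half of 29 mm overall); z up, yaw within 0.8 rad
- cover_mid (a point): Loose fan cover, 0.15 kg. Plate 110 (x) x 94 (y) x 4 mm, four 7.5 mm holes at the posts' (x, y); in the middle a black fan 40 x 40 x 25 mm high, to be gripped across y; five dark slots at the +x end, the end with the wide hole pair. Starts flat on the desk. This point: plate's centre, 14.5 mm above the underside (half of 29 mm overall); z up, yaw within 0.8 rad
- driver_mid (a point): Screwdriver 170 mm long lying on the desk, 12 mm above its underside. To be left alone.
- mouse_mid (a point): Black computer mouse 104 x 60 mm, 34 mm high; its centre. To be left alone.
- screwtray_mid (a point): Grey open tray 110 x 80 x 25 mm; its centre. To be left alone.
- mug_mid (a point): White mug, 80 mm across, 90 mm high; its centre. To be left alone.
Things that resemble listed ones, but are neither listed nor needed, are in the scene too. Leave any turquoise look-alike of the chassis alone.

How it is judged:
By the outcome, as a careful person would: the job done as asked, in the order asked, and still so for the second after the job is handed in, with the robot touching nothing.
It also fails if it takes over 69 s, if anything falls off the work surface, if the arm or the gripper's body presses on something with over 40 N, if the wrist force passes 120 N, or if a joint passes its speed limit or range.

## Working session

There is one attempt and no reset: what is moved stays moved. The work goes in short steps, Python scripts to look and compute and a shell command to move; the robot and the scene stay as the last step left them, time stands still between calls to the robot, and variables do not carry over. Pictures are saved under pics/ and viewed, and the job is handed in when it is done.

```bash
mkdir -p pics; ls
cat > h.py <<'E'
import numpy as np, cv2
from rig import sense, capture, calibration, finish_job, grasp_offset
from scipy.spatial.transform import Rotation as R
def save(n,im): cv2.imwrite('pics/'+n+'.png', im[:,:,::-1])
def ray(name,u,v,cal=None):
    c=cal or calibration(name); K=np.array(c['intrinsics']); T=np.array(c['world_from_camera'])
    x=(u-K[0,2])/K[0,0]; y=(v-K[1,2])/K[1,1]
    if name=='wrist':
        r=np.hypot(x,y); s=np.sin(r)/r if r>1e-9 else 1; d=np.array([x*s,-y*s,-np.cos(r)])
    else: d=np.array([x,-y,-1.])
    return T[:3,3],T[:3,:3]@d
def onplane(name,u,v,z,cal=None):
    o,d=ray(name,u,v,cal); return o+d*(z-o[2])/d[2]
E
python3 - <<'E'
from h import *
s=sense()
for k in s: print(k,np.round(s[k],4))
print(grasp_offset)
for n in ['top','scene','wrist']:
    c=calibration(n); print(n,{k:np.round(v,3).tolist() for k,v in c.items()})
    p,d=capture(n); save(n+'0',p); np.save(n+'0d.npy',d); np.save(n+'0.npy',p)
E
```

```text
pics
time_s 0.0
joints [ 1.0926  0.3135  1.4984 -0.      1.331  -0.2234]
dq [ 0.      0.0001  0.0013 -0.0007  0.0008 -0.0013]
tau [ 1.00000e-04 -4.12266e+01 -2.59741e+01 -2.00000e-04  4.10000e-03
  1.00000e-04]
eef_pos [132.2208 507.8132 230.7318]
ee_rot [ 0.5591 -0.4326  0.5599  0.4322]
force [-1.1925 -0.1839 -0.4667]
wrist_torque [-0.0325  0.078   0.0313]
grip_width 0.9976
18.700000000000003
top {'intrinsics': [[622.086, 0.0, 323.252], [0.0, 622.086, 239.762], [0.0, 0.0, 1.0]], 'world_from_camera': [[-0.018, 0.996, -0.093, 405.945], [-1.0, -0.018, 0.01, 50.844], [0.008, 0.093, 0.996, 1765.611], [0.0, 0.0, 0.0, 1.0]]}
scene {'intrinsics': [[446.722, 0.0, 316.898], [0.0, 446.722, 240.018], [0.0, 0.0, 1.0]], 'world_from_camera': [[-0.247, -0.79, 0.562, 1275.494], [0.969, -0.201, 0.143, 214.581], [-0.0, 0.58, 0.815, 1070.146], [0.0, 0.0, 0.0, 1.0]]}
wrist {'intrinsics': [[371.648, 0.0, 320.71], [0.0, 371.648, 240.891], [0.0, 0.0, 1.0]], 'world_from_camera': [[0.252, -0.914, -0.318, 50.294], [0.968, 0.237, 0.084, 530.285], [-0.001, -0.329, 0.944, 374.28], [0.0, 0.0, 0.0, 1.0]]}
```

View pics/top0.png

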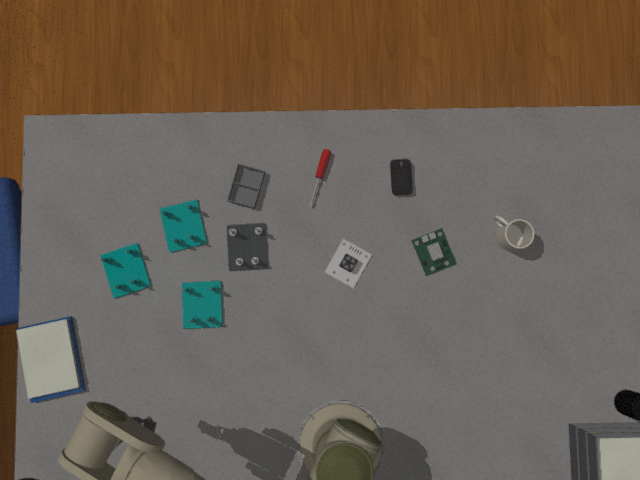

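View pics/scene0.png

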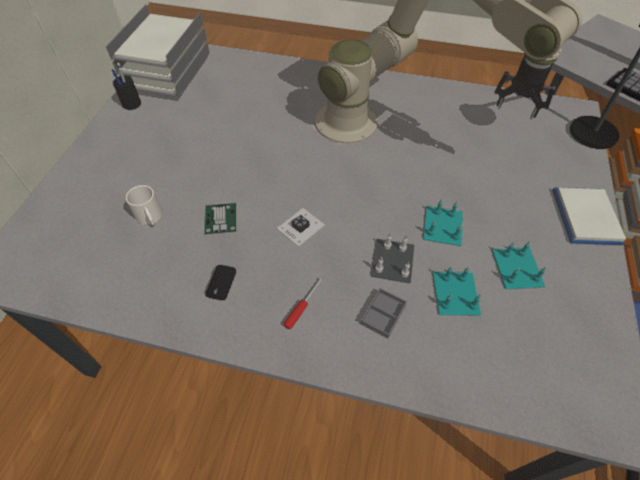

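View pics/wrist0.png

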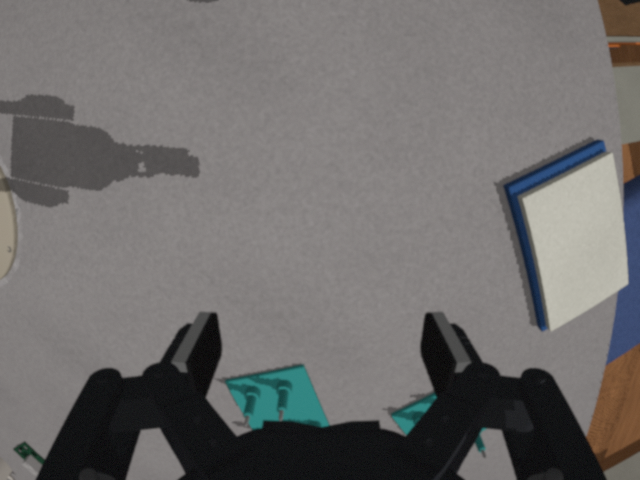

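Run:
```python
from h import *
p=np.load('top0.npy')
a=cv2.resize(p[190:310,190:480],None,fx=2.7,fy=2.7,interpolation=cv2.INTER_CUBIC); save('crop1',a)
for n,(u,v) in dict(chassis=(247,247),cover=(349,263),board=(434,252),mug=(518,234),driver=(320,178),tray=(247,187),mouse=(401,177)).items(): print(n,np.round(onplane('top',u,v,5)))
```

```text
chassis [553. 251.   5.]
cover [502. -38.   5.]
board [ 529. -280.    5.]
mug [ 576. -522.    5.]
driver [748.  40.   5.]
tray [725. 249.   5.]
mouse [ 747. -193.    5.]
```

View pics/crop1.png

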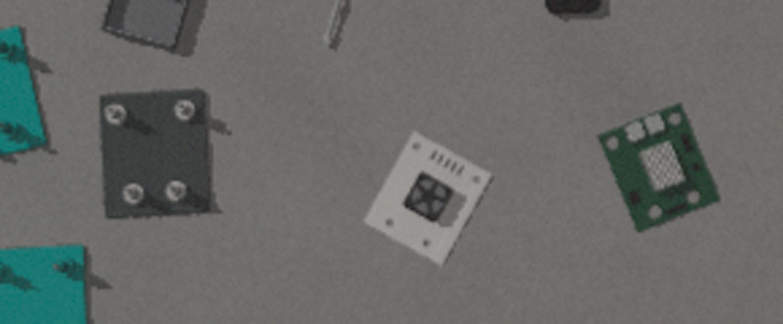

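```bash
cat >> h.py <<'E'
def Rq(q): return R.from_quat([q[1],q[2],q[3],q[0]]).as_matrix()
def goal(pos,yaw):
    """tool x down, tool z (jaws) horizontal at world angle yaw(+pi); prints row numbers"""
    s=sense(); M=Rq(s['ee_rot']); p=np.array(s['eef_pos'])
    best=None
    z=np.array([np.cos(yaw),np.sin(yaw),0]); x=np.array([0,0,-1.]); G=np.c_[x,np.cross(z,x),z]
    rv=R.from_matrix(M.T@G).as_rotvec()
    lin=M.T@(np.array(pos)-p)
    print('linear',np.round(lin/300,4).tolist(),'rotation',np.round(rv/0.5,4).tolist(),'rows>=',int(np.ceil(max(np.linalg.norm(lin)/41.7,np.degrees(np.linalg.norm(rv))/7.16))))
def st():
    s=sense(); M=Rq(s['ee_rot'])
    print('t',round(s['time_s'],2),'pos',np.round(s['eef_pos'],1),'jawyaw',round(np.arctan2(M[1,2],M[0,2]),4),'down',np.round(M[:,0],3),'F',np.round(s['force'],1),'T',np.round(s['wrist_torque'],2),'g',round(s['grip_width'],3),'q',np.round(s['joints'],2)); return s,M
E
python3 - <<'E'
from h import *
s,M=st(); c=calibration('wrist'); T=np.array(c['world_from_camera'])
print(M.round(3)); print('cam in tool',(M.T@(T[:3,3]-s['eef_pos'])).round(1), (M.T@T[:3,:3]).round(3))
# chassis yaw jaws along +y or -y
y=np.arctan2(M[1,2],M[0,2])
for w in (np.pi/2,-np.pi/2): 
  goal([530,245,300],w)
E
```

```text
t 0.15 pos [132.2 507.9 230.9] jawyaw 1.316 down [-0.    -0.001 -1.   ] F [ 0.1 -0.4 -0.2] T [-0.05  0.01 -0.01] g 1.002 q [ 1.09  0.31  1.5   0.    1.33 -0.22]
[[-0.    -0.968  0.252]
 [-0.001  0.252  0.968]
 [-1.     0.    -0.001]]
cam in tool [-143.5   85.     0.9] [[ 0.     0.33  -0.944]
 [ 0.     0.944  0.33 ]
 [ 1.    -0.     0.   ]]
linear [-0.2302, -1.5039, -0.514] rotation [-0.5096, -0.0018, -0.0007] rows>= 12
linear [-0.2302, -1.5039, -0.514] rotation [5.7736, -0.001, 0.0026] rows>= 24
```

Run:
```python
from h import *
goal([320,378,231],np.pi/2)
```

```text
linear [-0.0003, -0.7148, -0.2612] rotation [-0.5096, -0.0018, -0.0007] rows>= 6
```

```bash
python3 -m jog '[{"linear":[0,-0.715,-0.26],"rotation":[-0.51,-0.0018,0],"grip":85},{"linear":[0,-0.715,-0.26],"rotation":[-0.51,-0.0018,0],"grip":85},{"linear":[0,-0.715,-0.26],"rotation":[-0.51,-0.0018,0],"grip":85},{"linear":[0,-0.715,-0.26],"rotation":[-0.51,-0.0018,0],"grip":85},{"linear":[0,-0.715,-0.26],"rotation":[-0.51,-0.0018,0],"grip":85},{"linear":[0,-0.715,-0.26],"rotation":[-0.51,-0.0018,0],"grip":85},{"linear":[0,-0.715,-0.26],"rotation":[-0.51,-0.0018,0],"grip":85}]'
python3 - <<'E'
from h import *
st(); goal([505,250,220],np.pi/2)
E
```

```text
time_s: 0.73
eef_pos: [323.8, 375.6, 230.6]
ee_rot: [0.501, -0.499, 0.501, 0.498]
force: [0.4, -0.3, -0.2]
grip_width: 0.995
t 0.73 pos [323.8 375.6 230.6] jawyaw 1.566 down [ 0.    -0.001 -1.   ] F [ 0.4 -0.3 -0.2] T [0.01 0.02 0.02] g 0.995 q [ 0.62  0.25  1.58 -0.    1.31 -0.94]
linear [0.0359, -0.6059, -0.4157] rotation [-0.0096, -0.002, 0.0005] rows>= 6
```

```bash
python3 -m jog '[{"linear":[0.036,-0.606,-0.416],"rotation":[-0.01,-0.002,0],"grip":85},{"linear":[0.036,-0.606,-0.416],"rotation":[-0.01,-0.002,0],"grip":85},{"linear":[0.036,-0.606,-0.416],"rotation":[-0.01,-0.002,0],"grip":85},{"linear":[0.036,-0.606,-0.416],"rotation":[-0.01,-0.002,0],"grip":85},{"linear":[0.036,-0.606,-0.416],"rotation":[-0.01,-0.002,0],"grip":85},{"linear":[0.036,-0.606,-0.416],"rotation":[-0.01,-0.002,0],"grip":85},{"linear":[0.036,-0.606,-0.416],"rotation":[-0.01,-0.002,0],"grip":85},{"linear":[0.036,-0.606,-0.416],"rotation":[-0.01,-0.002,0],"grip":85}]'
python3 - <<'E'
from h import *
st(); c=calibration('wrist'); p,d=capture('wrist'); save('w1',p); np.savez('w1.npz',p=p,d=d,**{k:c[k] for k in c}); goal([490,-30,220],np.pi/2-.5)
E
```

```text
time_s: 1.4
eef_pos: [504.8, 250.0, 219.4]
ee_rot: [0.5, -0.5, 0.5, 0.5]
force: [0.2, 0.1, 0.3]
grip_width: 0.999
t 1.4 pos [504.8 250.  219.4] jawyaw 1.57 down [-0.001  0.    -1.   ] F [0.2 0.1 0.3] T [0.01 0.   0.01] g 0.999 q [ 0.25  0.41  1.4   0.    1.34 -1.32]
linear [-0.001, 0.0479, -0.9354] rotation [1.0012, 0.0001, -0.0014] rows>= 7
```

View pics/w1.png

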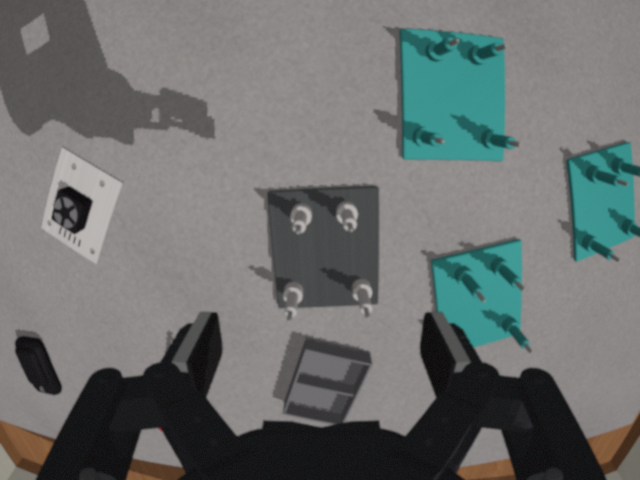

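Run:
```python
from h import *
f=np.load('w1.npz'); p=f['p']; d=f['d']; c=dict(intrinsics=f['intrinsics'],world_from_camera=f['world_from_camera'])
save('w1c',cv2.resize(p[180:325,255:390],None,fx=5,fy=4,interpolation=cv2.INTER_CUBIC)[:600])
hsv=cv2.cvtColor(p,cv2.COLOR_RGB2HSV)
g=cv2.cvtColor(p,cv2.COLOR_RGB2GRAY)
m=((g<85)&(hsv[...,1]<80)).astype(np.uint8); m[:,:255]=0;m[:,392:]=0;m[:170]=0;m[320:]=0
# depth: points above desk
K=c['intrinsics'];T=c['world_from_camera']
def pt(u,v):
    o,dd=ray('wrist',u,v,c)
    ca=T[:3,:3].T@dd; return o+dd*d[v,u]/(-ca[2])
H=np.zeros((145,135));P=np.zeros((145,135,3))
for v in range(180,325):
  for u in range(255,390): P[v-180,u-255]=pt(u,v)
np.save('P1.npy',P)
Z=P[...,2]; print('desk',np.median(Z[:, -5:]))
for lo,hi in ((5,12),(17,27),(51,60),(66,75)): print(lo,(((Z>lo)&(Z<hi)).sum()))
hi=(Z>45).astype(np.uint8); n,l,s,ce=cv2.connectedComponentsWithStats(hi)
for i in range(1,n):
  if s[i,4]>3:
    Q=P[l==i]; print(s[i],np.round(Q.mean(0),1),Q[:,2].max().round(1), np.round(Q.min(0)),np.round(Q.max(0)))
pl=(Z>5)&(Z<12)&(g[180:325,255:390]<90)
Q=P[pl]; r=cv2.minAreaRect(Q[:,:2].astype(np.float32)); print(r)
```

```text
desk 0.9264685389953229
5 10888
17 735
51 432
66 131
[ 87  34  14  18 187] [509.5 274.8  58. ] 73.3 [505. 270.  45.] [516. 280.  73.]
[ 37  37  14  18 188] [510.1 232.2  63.1] 363.0 [420. 226.  46.] [519. 251. 363.]
[104 118  13  22 194] [590.7 292.1  61. ] 363.0 [420. 251.  45.] [601. 299. 363.]
[ 30 121  12  21 183] [594.8 221.9  58.6] 363.0 [420. 216.  45.] [603. 251. 363.]
((553.561767578125, 254.5267791748047), (128.81173706054688, 109.37657165527344), 2.55849289894104)
```

View pics/w1c.png

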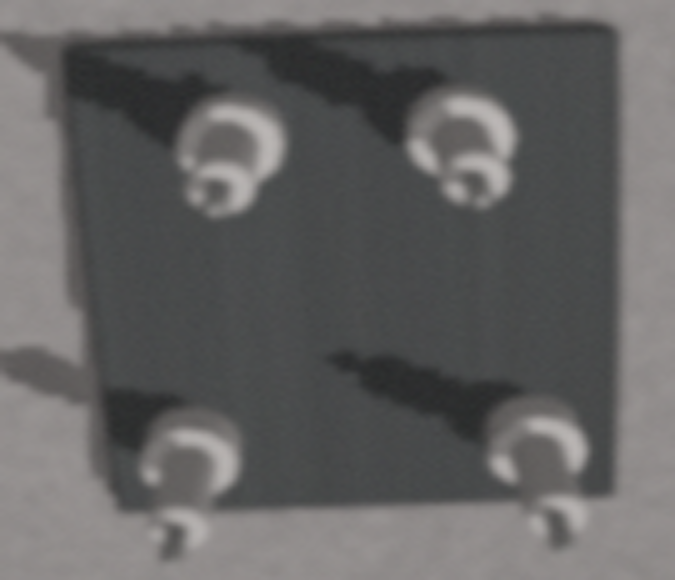

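```bash
cat >> h.py <<'E'
def cloud(name,p,d,c,box=(0,480,0,640)):
    K=np.array(c['intrinsics']);T=np.array(c['world_from_camera'])
    v,u=np.mgrid[box[0]:box[1],box[2]:box[3]]
    x=(u-K[0,2])/K[0,0]; y=(v-K[1,2])/K[1,1]
    if name=='wrist':
        r=np.hypot(x,y); s=np.where(r>1e-9,np.tan(r)/np.maximum(r,1e-9),1); x=x*s;y=y*s
    dd=d[box[0]:box[1],box[2]:box[3]]
    X=np.stack([x*dd,-y*dd,-dd],-1)@T[:3,:3].T+T[:3,3]; X[dd<=0]=np.nan; return X
def rigid2(mod,obs):
    mod=np.array(mod,float);obs=np.array(obs,float); a=mod-mod.mean(0); b=obs-obs.mean(0)
    th=np.arctan2((a[:,0]*b[:,1]-a[:,1]*b[:,0]).sum(),(a*b).sum()); Rm=np.array([[np.cos(th),-np.sin(th)],[np.sin(th),np.cos(th)]])
    t=obs.mean(0)-Rm@mod.mean(0); return t,th,np.linalg.norm(obs-(mod@Rm.T+t),axis=1)
POSTS=np.array([(42,36),(42,-36),(-42,22),(-42,-22)],float)
E
python3 - <<'E'
from h import *
P=np.load('P1.npy'); Z=P[...,2]
f=np.load('w1.npz')
t=np.array([553.5,254.5]);th=0.045
for it in range(3):
  Rm=np.array([[np.cos(th),-np.sin(th)],[np.sin(th),np.cos(th)]])
  for lo,hi,rad in ((19,26,14),(51,60,10),(64,75,7)):
    ob=[]
    for q in POSTS:
      w=Rm@q+t; k=(Z>lo)&(Z<hi)&(np.hypot(P[...,0]-w[0],P[...,1]-w[1])<rad)
      Q=P[k]; (cx,cy),r=cv2.minEnclosingCircle(Q[:,:2].astype(np.float32)); ob.append((cx,cy))
      if it==2: print(lo,k.sum(),np.round([cx,cy,r],1),np.round(np.median(Q,0),1))
    if it==2: tt,thh,e=rigid2(POSTS,ob); print(tt.round(2),thh.round(4),e.round(1))
E
```

```text
19 151 [594.6 293.4  10.1] [590.3 291.1  23. ]
19 181 [597.7 221.2  10.6] [593.8 222.4  22.9]
19 175 [511.2 275.3  10.2] [507.3 273.6  22.9]
19 159 [513.2 231.3   9.9] [509.2 232.2  23.1]
[554.18 255.3 ] 0.0466 [0.2 0.1 0.  0.1]
51 103 [594.8 293.    6.2] [592.1 292.3  56.4]
51 104 [597.9 220.7   6.2] [595.5 221.8  56.5]
51 116 [511.2 275.3   6.1] [509.2 274.3  56.6]
51 109 [513.2 231.7   6. ] [511.4 232.2  56.5]
[554.28 255.19] 0.0408 [0.1 0.3 0.2 0.2]
64 42 [594.3 293.1   2.8] [593.3 292.8  69.3]
64 31 [597.5 221.4   2.1] [596.9 221.7  69.5]
64 38 [510.8 275.1   2.6] [510.7 274.9  69.7]
64 41 [513.5 231.6   2.8] [512.8 231.7  69.8]
[554.04 255.31] 0.0472 [0.2 0.2 0.3 0.5]
```

```bash
python3 - <<'E'
from h import *
goal([464,-16,219.5],np.pi/2-.5)
E
python3 -m jog '[{"linear":[0,0.136,-0.887],"rotation":[1,0,0],"grip":85},{"linear":[0,0.136,-0.887],"rotation":[1,0,0],"grip":85},{"linear":[0,0.136,-0.887],"rotation":[1,0,0],"grip":85},{"linear":[0,0.136,-0.887],"rotation":[1,0,0],"grip":85},{"linear":[0,0.136,-0.887],"rotation":[1,0,0],"grip":85},{"linear":[0,0.136,-0.887],"rotation":[1,0,0],"grip":85},{"linear":[0,0.136,-0.887],"rotation":[1,0,0],"grip":85},{"linear":[0,0.136,-0.887],"rotation":[1,0,0],"grip":85},{"linear":[0,0.136,-0.887],"rotation":[1,0,0],"grip":85}]'
python3 - <<'E'
from h import *
st(); c=calibration('wrist'); p,d=capture('wrist'); save('w2',p); np.savez('w2.npz',p=p,d=d,**{k:c[k] for k in c}); goal([486,-296,219.5],np.pi/2+.35)
E
```

```text
linear [0.0007, 0.1345, -0.8887] rotation [1.0012, 0.0001, -0.0014] rows>= 7
time_s: 2.2
eef_pos: [463.1, -14.8, 220.0]
ee_rot: [0.608, -0.361, 0.608, 0.361]
force: [-0.6, 0.5, -0.5]
grip_width: 0.993
t 2.2 pos [463.1 -14.8 220. ] jawyaw 1.0711 down [-0.  0. -1.] F [-0.6  0.5 -0.5] T [0.01 0.02 0.  ] g 0.993 q [-0.29  0.19  1.69  0.    1.26 -1.36]
linear [0.0012, -0.5155, -0.789] rotation [-1.6967, 0.001, -0.0005] rows>= 7
```

View pics/w2.png

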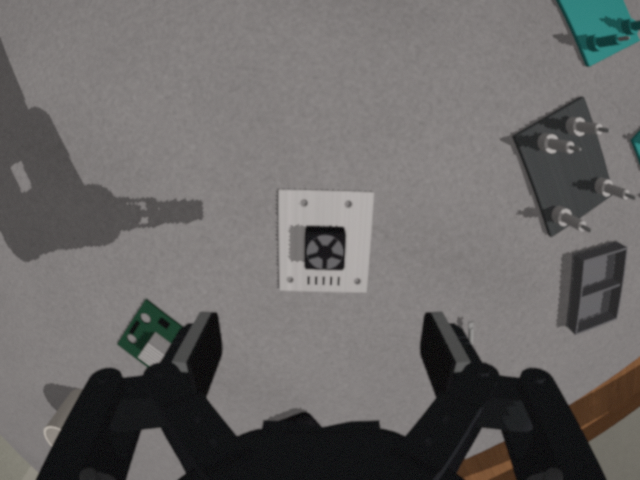

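```bash
python3 -m jog '[{"linear":[0,-0.255,-0.395],"rotation":[-0.85,0,0],"grip":85},{"linear":[0,-0.255,-0.395],"rotation":[-0.85,0,0],"grip":85},{"linear":[0,-0.255,-0.395],"rotation":[-0.85,0,0],"grip":85},{"linear":[0,-0.255,-0.395],"rotation":[-0.85,0,0],"grip":85},{"linear":[0,-0.255,-0.395],"rotation":[-0.85,0,0],"grip":85}]'
python3 - <<'E'
from h import *
st(); goal([486,-296,219.5],np.pi/2+.35)
f=np.load('w2.npz'); p=f['p']; c=dict(intrinsics=f['intrinsics'],world_from_camera=f['world_from_camera'])
P=cloud('wrist',p,f['d'],c)
b=(slice(170,310),slice(255,400)); Q=P[b]; g=cv2.cvtColor(p,cv2.COLOR_RGB2GRAY)[b]; Z=Q[...,2]
print('desk',np.nanmedian(Z[:,:12]))
hsv=cv2.cvtColor(p,cv2.COLOR_RGB2HSV)[b]
m=((Z>2.8)&(Z<8)|(Z>15)&(Z<40)); 
m=cv2.morphologyEx((m).astype(np.uint8),cv2.MORPH_OPEN,np.ones((3,3)))>0
pl=Q[m&(Z<8)]; print('plate z',np.median(pl[:,2]),cv2.minAreaRect(pl[:,:2].astype(np.float32)))
fan=Q[m&(Z>22)]; print('fan z',np.median(fan[:,2]),len(fan),cv2.minAreaRect(fan[:,:2].astype(np.float32)))
# holes: dark blobs in bright plate
br=(g>150).astype(np.uint8); save('w2c',cv2.resize(p[b],None,fx=4,fy=4,interpolation=cv2.INTER_CUBIC)); print(np.percentile(g,[5,25,50,75,95]))
E
```

```text
time_s: 2.67
eef_pos: [474.4, -157.1, 219.7]
ee_rot: [0.517, -0.482, 0.517, 0.482]
force: [0.5, 0.2, -0.3]
grip_width: 0.998
t 2.67 pos [ 474.4 -157.1  219.7] jawyaw 1.5014 down [-0. -0. -1.] F [ 0.5  0.2 -0.3] T [-0.   -0.03 -0.01] g 0.998 q [-0.55  0.27  1.59 -0.    1.28 -2.06]
linear [0.0008, -0.0706, -0.4591] rotation [-0.8387, -0.0007, -0.0004] rows>= 4
desk 1.0166836733543505
plate z 4.9964206226436545 ((502.3031005859375, -30.914512634277344), (94.12413024902344, 110.67829895019531), 59.91164016723633)
fan z 30.341078401364655 1646 ((501.8741455078125, -30.781982421875), (39.60859298706055, 40.98175048828125), 60.18294906616211)
[ 62. 129. 132. 169. 174.]
```

View pics/w2c.png

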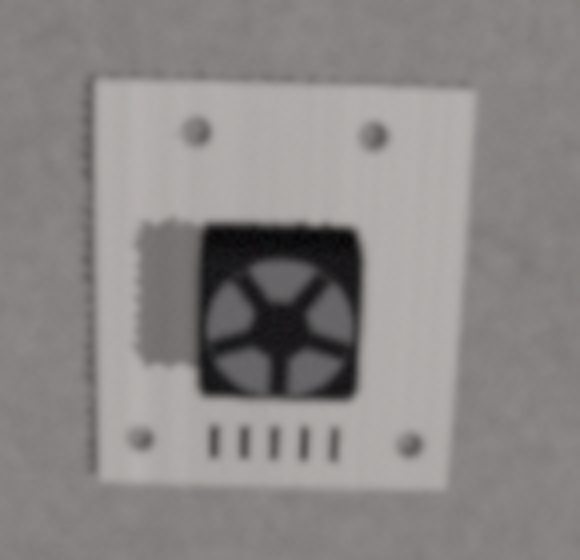

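```bash
python3 -m jog '[{"linear":[0,-0.07,-0.46],"rotation":[-0.84,0,0],"grip":85},{"linear":[0,-0.07,-0.46],"rotation":[-0.84,0,0],"grip":85},{"linear":[0,-0.07,-0.46],"rotation":[-0.84,0,0],"grip":85},{"linear":[0,-0.07,-0.46],"rotation":[-0.84,0,0],"grip":85},{"linear":[0,-0.07,-0.46],"rotation":[-0.84,0,0],"grip":85},{"linear":[0,-0.07,-0.46],"rotation":[-0.84,0,0],"grip":85},{"linear":[0,-0.07,-0.46],"rotation":[-0.84,0,0],"grip":85}]'
python3 - <<'E'
from h import *
st(); c=calibration('wrist'); p,d=capture('wrist'); save('w3',p); np.savez('w3.npz',p=p,d=d,**{k:c[k] for k in c})
P=cloud('wrist',p,d,c)
b=(slice(165,310),slice(250,395)); Q=P[b]; Z=Q[...,2]
print('desk',np.nanmedian(Z[:,:10]))
m=((Z>2.8)&(Z<8)|(Z>10)&(Z<40)); 
m=cv2.morphologyEx((m).astype(np.uint8),cv2.MORPH_OPEN,np.ones((3,3)))>0
pl=Q[m&(Z<8)]; print('plate z',np.median(pl[:,2]),cv2.minAreaRect(pl[:,:2].astype(np.float32)))
fan=Q[m&(Z>22)]; print('sink z',np.median(fan[:,2]),len(fan),cv2.minAreaRect(fan[:,:2].astype(np.float32)))
save('w3c',cv2.resize(p[b],None,fx=4,fy=4,interpolation=cv2.INTER_CUBIC))
E
```

```text
time_s: 3.25
eef_pos: [486.5, -294.1, 219.7]
ee_rot: [0.405, -0.58, 0.405, 0.58]
force: [-1.0, 0.1, -0.1]
grip_width: 0.994
t 3.25 pos [ 486.5 -294.1  219.7] jawyaw 1.9225 down [-0.  0. -1.] F [-1.   0.1 -0.1] T [ 0.03  0.01 -0.01] g 0.994 q [-0.75  0.42  1.38  0.    1.34 -2.67]
desk 1.019379105356336
plate z 5.014135198428107 ((530.8988037109375, -276.0185546875), (110.85121154785156, 94.81929016113281), 20.759235382080078)
sink z 29.896044416798986 806 ((530.2031860351562, -275.8562316894531), (43.76506805419922, 30.255599975585938), 20.739179611206055)
```

View pics/w3c.png

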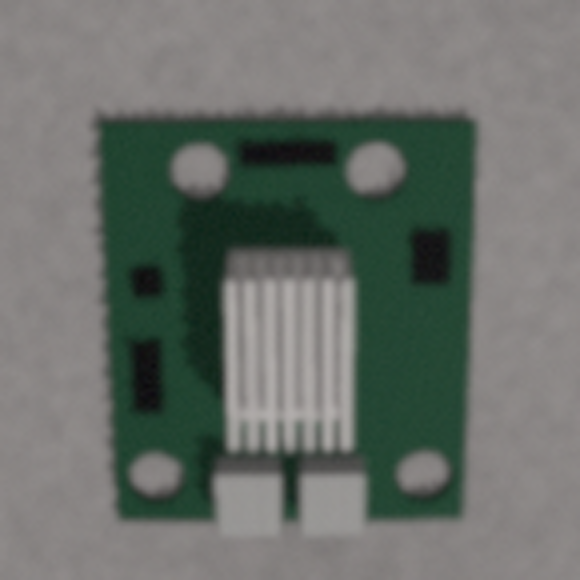

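View pics/w3.png

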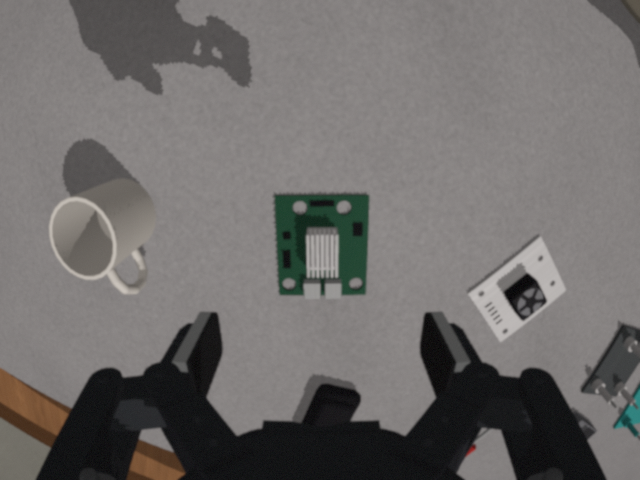

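Run:
```python
from h import *
goal([530.6,-276,6],np.pi/2+.362)
```

```text
linear [0.7129, -0.1591, 0.0059] rotation [-0.0198, 0.0, -0.0001] rows>= 6
```

```bash
python3 -m jog '[{"linear":[0.1,-0.159,0.006],"rotation":[-0.02,0,0],"grip":85},{"linear":[0.23,-0.159,0.006],"rotation":[-0.02,0,0],"grip":85},{"linear":[0.36,-0.159,0.006],"rotation":[-0.02,0,0],"grip":85},{"linear":[0.46,-0.159,0.006],"rotation":[-0.02,0,0],"grip":85},{"linear":[0.54,-0.159,0.006],"rotation":[-0.02,0,0],"grip":85},{"linear":[0.62,-0.159,0.006],"rotation":[-0.02,0,0],"grip":85},{"linear":[0.68,-0.159,0.006],"rotation":[-0.02,0,0],"grip":85},{"linear":[0.713,-0.159,0.006],"rotation":[-0.02,0,0],"grip":85},{"linear":[0.713,-0.159,0.006],"rotation":[-0.02,0,0],"grip":85},{"linear":[0.713,-0.159,0.006],"rotation":[-0.02,0,0],"grip":85}]'
python3 - <<'E'
from h import *
st(); c=calibration('wrist'); p,d=capture('wrist'); save('w4',p);goal([530.6,-276,6],np.pi/2+.362)
E
```

```text
time_s: 4.13
eef_pos: [531.1, -275.4, 6.8]
ee_rot: [-0.402, 0.582, -0.402, -0.582]
force: [-0.5, 0.9, 1.2]
grip_width: 0.996
t 4.13 pos [ 531.1 -275.4    6.8] jawyaw 1.9336 down [ 0. -0. -1.] F [-0.5  0.9  1.2] T [-0.03  0.04 -0.06] g 0.996 q [-0.67  0.72  1.49  0.    0.93 -2.61]
linear [0.0046, 0.0025, 0.0004] rotation [0.0012, -0.0034, 0.002] rows>= 1
```

View pics/w4.png

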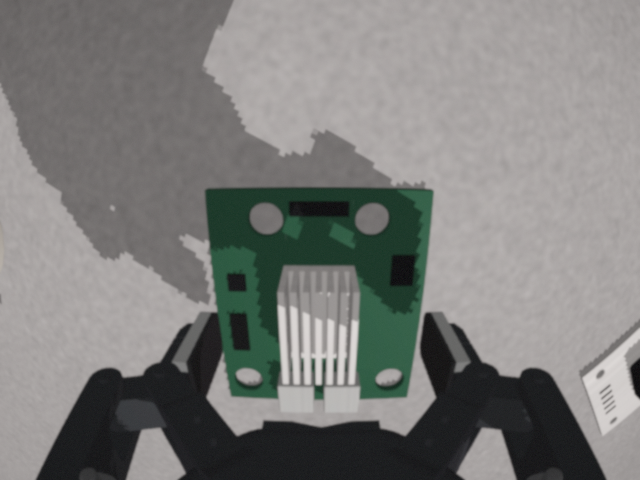

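```bash
python3 -m jog '[{"linear":[0.002,0.002,0],"rotation":[0,0,0],"grip":60},{"linear":[0.002,0.002,0],"rotation":[0,0,0],"grip":40},{"linear":[0.002,0.002,0],"rotation":[0,0,0],"grip":26},{"linear":[0.002,0.002,0],"rotation":[0,0,0],"grip":20},{"linear":[0.002,0.002,0],"rotation":[0,0,0],"grip":20},{"linear":[0.002,0.002,0],"rotation":[0,0,0],"grip":20},{"linear":[0.002,0.002,0],"rotation":[0,0,0],"grip":20},{"linear":[0.002,0.002,0],"rotation":[0,0,0],"grip":20}]' 50
python3 - <<'E'
from h import *
s,M=st(); c=calibration('wrist'); p,d=capture('wrist'); save('w5',p);np.savez('w5.npz',p=p,d=d,M=M,pos=s['eef_pos'],**{k:c[k] for k in c})
E
```

```text
time_s: 4.85
eef_pos: [531.0, -276.4, 7.4]
ee_rot: [-0.402, 0.583, -0.402, -0.581]
force: [-0.9, 0.2, 5.9]
grip_width: 0.338
t 4.85 pos [ 531.  -276.4    7.4] jawyaw 1.9333 down [ 0.002 -0.002 -1.   ] F [-0.9  0.2  5.9] T [ 0.05  0.11 -0.01] g 0.338 q [-0.68  0.72  1.49 -0.    0.93 -2.61]
```

View pics/w5.png

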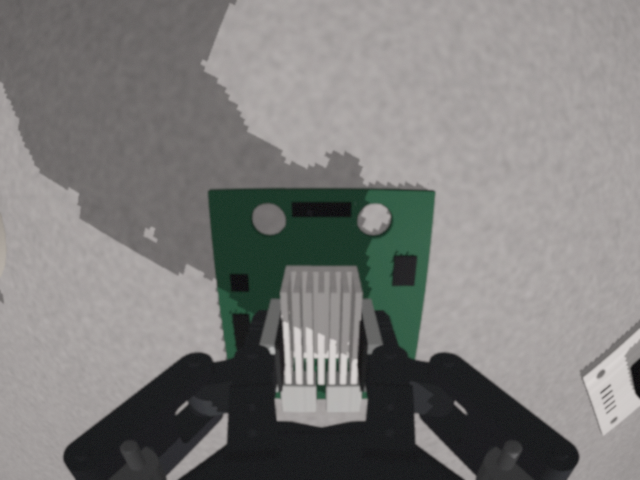

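```bash
python3 -m jog '[{"linear":[-0.03,0,0],"rotation":[0,0,0],"grip":20},{"linear":[-0.1,0,0],"rotation":[0,0,0],"grip":20},{"linear":[-0.2,0,0],"rotation":[0,0,0],"grip":20},{"linear":[-0.3,0,0],"rotation":[0,0,0],"grip":20},{"linear":[-0.38,0,0],"rotation":[0,0,0],"grip":20},{"linear":[-0.42,0,0],"rotation":[0,0,0],"grip":20},{"linear":[-0.42,0,0],"rotation":[0,0,0],"grip":20},{"linear":[-0.42,0,0],"rotation":[0,0,0],"grip":20}]'
python3 - <<'E'
from h import *
s,M=st(); c=calibration('wrist'); p,d=capture('wrist'); save('w6',p);np.savez('w6.npz',p=p,d=d,M=M,pos=s['eef_pos'],**{k:c[k] for k in c})
goal([530,-20,134],np.pi/2+.2)
E
```

```text
time_s: 5.57
eef_pos: [530.6, -276.0, 133.3]
ee_rot: [-0.402, 0.583, -0.402, -0.581]
force: [-0.7, 0.7, -2.0]
grip_width: 0.343
t 5.57 pos [ 530.6 -276.   133.3] jawyaw 1.9333 down [ 0.002 -0.002 -1.   ] F [-0.7  0.7 -2. ] T [ 0.06 -0.02 -0.02] g 0.343 q [-0.68  0.56  1.4  -0.    1.18 -2.61]
linear [-0.0063, -0.3015, 0.7974] rotation [0.325, -0.0018, 0.0011] rows>= 7
```

View pics/w6.png

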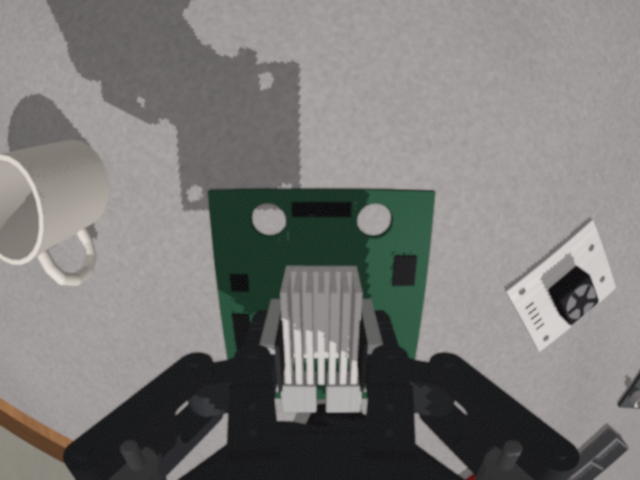

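```bash
cat > held.py <<'E'
from h import *
def held(fn,green=True,box=(180,350,180,460),zr=None,verbose=True):
    f=np.load(fn); p=f['p']; c=dict(intrinsics=f['intrinsics'],world_from_camera=f['world_from_camera'])
    P=cloud('wrist',p,f['d'],c,box); L=(P-f['pos'])@f['M']   # tool coords
    dep=-L[...,0]  # height above TCP
    hsv=cv2.cvtColor(p,cv2.COLOR_RGB2HSV)[box[0]:box[1],box[2]:box[3]]
    hgt=np.nan_to_num(dep,nan=-999)
    m=(hgt>-8)&(hgt<3)   # plate level
    m=cv2.morphologyEx(m.astype(np.uint8),cv2.MORPH_OPEN,np.ones((3,3)))
    n,l,s,ce=cv2.connectedComponentsWithStats(m); i=1+np.argmax(s[1:,4]); m=l==i
    Q=L[m]; A=np.c_[Q[:,1:],np.ones(len(Q))]; co=np.linalg.lstsq(A,Q[:,0],rcond=None)[0]
    print('plate plane x_tool=%.4f y + %.4f z + %.2f'%tuple(co),'rms',np.std(A@co-Q[:,0]).round(2),len(Q))
    # left/right edges per row, rear edge per column
    lo=[];hi=[];re=[]
    rows=np.where(m.any(1))[0]
    for r in rows[3:]:
        js=np.where(m[r])[0]; lo.append(L[r,js[0],1:]); hi.append(L[r,js[-1],1:])
    cols=np.where(m.any(0))[0]
    for j in cols[6:-6]:
        re.append(L[np.where(m[:,j])[0][0],j,1:])
    out={}
    for nme,E in (('lo',np.array(lo)),('hi',np.array(hi))):
        for _ in range(4):
            k=np.polyfit(E[:,0],E[:,1],1); e=E[:,1]-np.polyval(k,E[:,0]); E=E[abs(e)<max(2*np.median(abs(e)),.3)]
        out[nme]=k; print(nme,'z = %.4f y + %.2f'%tuple(k),len(E))
    E=np.array(re)
    for _ in range(4):
        k=np.polyfit(E[:,1],E[:,0],1); e=E[:,0]-np.polyval(k,E[:,1]); E=E[abs(e)<max(2*np.median(abs(e)),.3)]
    out['re']=k; print('rear y = %.4f z + %.2f'%tuple(k),len(E))
    return f,p,c,P,L,m,box,out
E
python3 - <<'E'
from held import *
f,p,c,P,L,m,box,o=held('w6.npz')
save('w6m',(m*255).astype(np.uint8)[...,None].repeat(3,2))
k=(-L[...,0]>15)&(-L[...,0]<30); print('sink', np.percentile(L[k],[2,50,98],axis=0).round(1).tolist())
E
python3 -m jog '[{"linear":[0,-0.15,0.4],"rotation":[0.325,-0.0018,0.001],"grip":20},{"linear":[0,-0.301,0.797],"rotation":[0.325,-0.0018,0.001],"grip":20},{"linear":[0,-0.301,0.797],"rotation":[0.325,-0.0018,0.001],"grip":20},{"linear":[0,-0.301,0.797],"rotation":[0.325,-0.0018,0.001],"grip":20},{"linear":[0,-0.301,0.797],"rotation":[0.325,-0.0018,0.001],"grip":20},{"linear":[0,-0.301,0.797],"rotation":[0.325,-0.0018,0.001],"grip":20},{"linear":[0,-0.301,0.797],"rotation":[0.325,-0.0018,0.001],"grip":20},{"linear":[0,-0.301,0.797],"rotation":[0.325,-0.0018,0.001],"grip":20},{"linear":[0,-0.301,0.797],"rotation":[0.325,-0.0018,0.001],"grip":20}]'
python3 - <<'E'
from h import *
st(); goal([554.2,255.2,125],np.pi/2+.045)
E
```

```text
plate plane x_tool=0.0039 y + -0.0012 z + 2.21 rms 0.89 23402
lo z = 0.0027 y + -46.00 108
hi z = 0.0018 y + 47.49 113
rear y = -0.0021 z + 55.45 200
sink [[-29.2, -2.7, -25.7], [-22.4, 10.2, 0.5], [-15.6, 22.6, 27.0]]
time_s: 6.37
eef_pos: [529.5, -20.3, 131.2]
ee_rot: [0.447, -0.547, 0.448, 0.548]
force: [0.1, -0.0, -1.2]
grip_width: 0.343
t 6.37 pos [529.5 -20.3 131.2] jawyaw 1.7715 down [-0.002  0.    -1.   ] F [ 0.1 -0.  -1.2] T [0.03 0.04 0.02] g 0.343 q [-0.26  0.42  1.62 -0.    1.1  -2.03]
linear [0.0205, -0.2636, 0.8836] rotation [0.3114, 0.0007, -0.0033] rows>= 7
```

View pics/w6m.png

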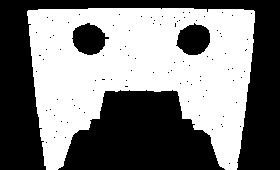

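```bash
python3 -m jog '[{"linear":[0,-0.13,0.44],"rotation":[0.15,0,0],"grip":20},{"linear":[0,-0.264,0.885],"rotation":[0.311,0,-0.003],"grip":20},{"linear":[0,-0.264,0.885],"rotation":[0.311,0,-0.003],"grip":20},{"linear":[0,-0.264,0.885],"rotation":[0.311,0,-0.003],"grip":20},{"linear":[0,-0.264,0.885],"rotation":[0.311,0,-0.003],"grip":20},{"linear":[0,-0.264,0.885],"rotation":[0.311,0,-0.003],"grip":20},{"linear":[0,-0.264,0.885],"rotation":[0.311,0,-0.003],"grip":20},{"linear":[0.02,-0.264,0.885],"rotation":[0.311,0,-0.003],"grip":20},{"linear":[0.02,-0.264,0.885],"rotation":[0.311,0,-0.003],"grip":20},{"linear":[0.02,-0.264,0.885],"rotation":[0.311,0,-0.003],"grip":20},{"linear":[0.02,-0.264,0.885],"rotation":[0.311,0,-0.003],"grip":20}]'
python3 - <<'E'
from h import *
s,M=st(); c=calibration('wrist'); p,d=capture('wrist'); save('w7',p);np.savez('w7.npz',p=p,d=d,M=M,pos=s['eef_pos'],**{k:c[k] for k in c})
goal([554.65,254.5,90],np.pi/2+.045)
E
```

```text
time_s: 7.28
eef_pos: [554.8, 253.7, 125.0]
ee_rot: [0.489, -0.51, 0.489, 0.511]
force: [0.9, 0.2, -1.4]
grip_width: 0.34
t 7.28 pos [554.8 253.7 125. ] jawyaw 1.6135 down [-0.001 -0.    -1.   ] F [ 0.9  0.2 -1.4] T [ 0.08 -0.04 -0.02] g 0.34 q [ 0.24  0.59  1.36  0.    1.19 -1.38]
linear [0.1174, 0.0003, 0.002] rotation [-0.0044, 0.0003, -0.0006] rows>= 1
```

View pics/w7.png

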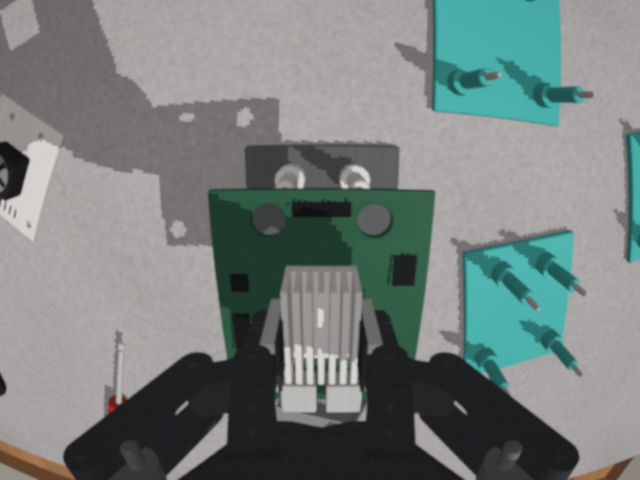

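```bash
python3 -m jog '[{"linear":[0.06,0,0.002],"rotation":[-0.004,0,0],"grip":20},{"linear":[0.117,0,0.002],"rotation":[-0.004,0,0],"grip":20},{"linear":[0.12,0,0.002],"rotation":[-0.004,0,0],"grip":20},{"linear":[0.12,0,0.002],"rotation":[-0.004,0,0],"grip":20},{"linear":[0.12,0,0.002],"rotation":[-0.004,0,0],"grip":20}]'
python3 - <<'E'
from h import *
s,M=st(); c=calibration('wrist'); p,d=capture('wrist'); save('w8',p);np.savez('w8.npz',p=p,d=d,M=M,pos=s['eef_pos'],**{k:c[k] for k in c})
save('w8c',cv2.resize(p[140:300,200:440],None,fx=3.3,fy=3.3,interpolation=cv2.INTER_CUBIC))
from held import *
held('w8.npz')
E
```

```text
time_s: 7.75
eef_pos: [555.4, 254.1, 90.3]
ee_rot: [-0.489, 0.511, -0.488, -0.511]
force: [0.5, 0.6, -0.5]
grip_width: 0.339
t 7.75 pos [555.4 254.1  90.3] jawyaw 1.6149 down [ 0.001  0.    -1.   ] F [ 0.5  0.6 -0.5] T [ 0.01 -0.02 -0.04] g 0.339 q [ 0.24  0.63  1.39  0.    1.11 -1.38]
plate plane x_tool=0.0040 y + -0.0011 z + 2.14 rms 0.9 23432
lo z = 0.0021 y + -45.93 114
hi z = 0.0018 y + 47.66 116
rear y = -0.0020 z + 55.68 192
```

View pics/w8c.png

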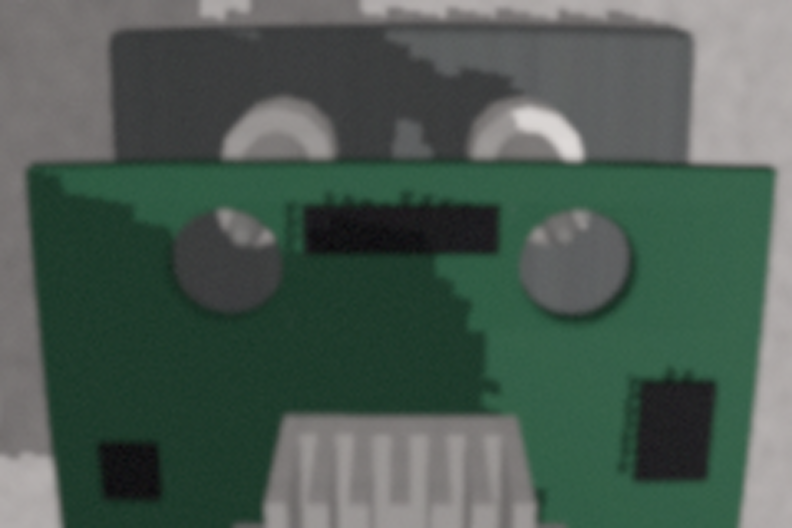

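Run:
```python
from held import *
f,p,c,P,L,m,box,o=held('w8.npz')
Z=P[...,2]
holes=cv2.morphologyEx(m.astype(np.uint8),cv2.MORPH_CLOSE,np.ones((3,3)))
cn,h=cv2.findContours(holes,cv2.RETR_CCOMP,cv2.CHAIN_APPROX_NONE)
for i,k in enumerate(cn):
    if h[0][i][3]>=0 and cv2.contourArea(k)>100:
        q=k[:,0]; W=P[q[:,1],q[:,0]]; (cc,r)=cv2.minEnclosingCircle(W[:,:2].astype(np.float32))
        print('hole px',q.mean(0)+[180,180],'rim circle',np.round(cc,2),round(r,2), 'z',np.median(W[:,2]).round(1))
        mask=np.zeros(holes.shape,np.uint8); cv2.drawContours(mask,cn,i,1,-1)
        I=P[(mask>0)&(Z>24)&(Z<76)]; print('  in-hole high',len(I), I[np.argsort(-I[:,2])][:25].round(1)[::3].tolist())
t=np.array([554.15,255.25]);th=.0455;Rm=np.array([[np.cos(th),-np.sin(th)],[np.sin(th),np.cos(th)]])
print('posts',(POSTS@Rm.T+t).round(1).tolist())
```

```text
plate plane x_tool=0.0040 y + -0.0011 z + 2.14 rms 0.9 23432
lo z = 0.0021 y + -45.93 114
hi z = 0.0018 y + 47.66 116
rear y = -0.0020 z + 55.68 192
hole px [373.5     219.34375] rim circle [511.82 274.9 ] 7.63 z 86.7
  in-hole high 110 [[510.4, 274.9, 74.3], [512.0, 275.1, 73.4], [511.2, 274.2, 72.8], [511.8, 274.3, 72.4], [511.3, 275.2, 72.3], [510.4, 275.1, 72.2], [512.8, 275.8, 71.9], [511.0, 274.8, 71.8], [511.8, 276.7, 71.8]]
hole px [268.51515152 218.23232323] rim circle [521.62 223.36] 19.27 z nan
  in-hole high 112 [[512.8, 231.3, 74.0], [513.8, 231.2, 73.7], [512.5, 231.6, 73.3], [513.1, 231.6, 72.9], [513.6, 230.2, 72.8], [513.1, 232.0, 72.6], [514.6, 231.6, 72.5], [513.6, 232.9, 72.4], [512.4, 230.6, 72.2]]
posts [[594.5, 293.1], [597.7, 221.2], [511.2, 275.3], [513.2, 231.4]]
```

```bash
python3 - <<'E'
from h import *
goal([555.0,254.2,70],np.pi/2+.0445)
E
python3 -m jog '[{"linear":[0,0.0013,0.0003],"rotation":[0,0,0],"grip":20},{"linear":[0.02,0.0013,0.0003],"rotation":[0,0,0],"grip":20},{"linear":[0.04,0.0013,0.0003],"rotation":[0,0,0],"grip":20},{"linear":[0.06,0.0013,0.0003],"rotation":[0,0,0],"grip":20},{"linear":[0.067,0.0013,0.0003],"rotation":[0,0,0],"grip":20},{"linear":[0.067,0.0013,0.0003],"rotation":[0,0,0],"grip":20},{"linear":[0.067,0.0013,0.0003],"rotation":[0,0,0],"grip":20}]'
python3 - <<'E'
from h import *
s,M=st(); c=calibration('wrist'); p,d=capture('wrist'); save('w9',p);np.savez('w9.npz',p=p,d=d,M=M,pos=s['eef_pos'],**{k:c[k] for k in c})
save('w9c',cv2.resize(p[140:300,200:440],None,fx=3.3,fy=3.3,interpolation=cv2.INTER_CUBIC))
from held import *
f,p,c,P,L,m,box,o=held('w9.npz')
Z=P[...,2]
k=(Z<Z[m].mean()-3); 
for cxy in ((511.2,275.3),(513.2,231.4)):
    near=np.hypot(P[...,0]-cxy[0],P[...,1]-cxy[1])<9
    T=P[near&(Z>50)&(Z<75)&~m]; print(len(T)); 
    T=T[np.argsort(-T[:,2])][:30]; print(T.mean(0).round(1),T[0].round(1))
E
```

```text
linear [0.0685, 0.0016, -0.0002] rotation [-0.0005, 0.001, 0.0034] rows>= 1
time_s: 8.38
eef_pos: [555.0, 254.4, 70.2]
ee_rot: [-0.489, 0.511, -0.488, -0.511]
force: [0.4, 0.1, -1.7]
grip_width: 0.338
t 8.38 pos [555.  254.4  70.2] jawyaw 1.6151 down [ 0.001  0.    -1.   ] F [ 0.4  0.1 -1.7] T [-0.01  0.01 -0.03] g 0.338 q [ 0.24  0.66  1.41  0.    1.07 -1.38]
plate plane x_tool=0.0043 y + -0.0008 z + 2.13 rms 0.9 23437
lo z = 0.0037 y + -45.91 107
hi z = 0.0026 y + 47.62 116
rear y = -0.0020 z + 55.66 200
466
[511.3 275.1  72.7] [511.9 276.   73.8]
474
[513.2 231.8  72.6] [512.8 232.2  74.5]
```

View pics/w9c.png

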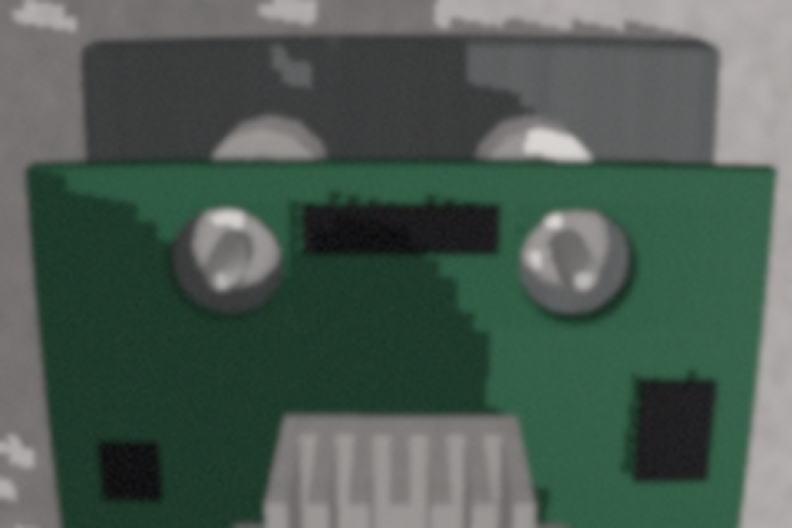

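```bash
python3 -m jog '[{"linear":[0.01,0,0],"rotation":[0,0,0],"grip":20},{"linear":[0.02,0,0],"rotation":[0,0,0],"grip":20},{"linear":[0.03,0,0],"rotation":[0,0,0],"grip":20},{"linear":[0.04,0,0],"rotation":[0,0,0],"grip":20},{"linear":[0.05,0,0],"rotation":[0,0,0],"grip":20},{"linear":[0.05,0,0],"rotation":[0,0,0],"grip":20}]'
python3 - <<'E'
from h import *
s,M=st(); c=calibration('wrist'); p,d=capture('wrist'); save('w10',p);np.savez('w10.npz',p=p,d=d,M=M,pos=s['eef_pos'],**{k:c[k] for k in c})
save('w10c',cv2.resize(p[140:300,200:440],None,fx=3.3,fy=3.3,interpolation=cv2.INTER_CUBIC))
from held import *
f,p,c,P,L,m,box,o=held('w10.npz'); Z=P[...,2]
for cxy in ((511.2,275.3),(513.2,231.4)):
    near=np.hypot(P[...,0]-cxy[0],P[...,1]-cxy[1])<9
    T=P[near&(Z>53)&(Z<62)]; print(len(T),cv2.minEnclosingCircle(T[:,:2].astype(np.float32)))
E
```

```text
time_s: 8.93
eef_pos: [554.9, 254.3, 54.7]
ee_rot: [-0.489, 0.511, -0.489, -0.511]
force: [0.4, -0.1, -1.9]
grip_width: 0.337
t 8.93 pos [554.9 254.3  54.7] jawyaw 1.6151 down [ 0.001  0.    -1.   ] F [ 0.4 -0.1 -1.9] T [ 0.05 -0.04 -0.05] g 0.337 q [ 0.24  0.68  1.42  0.    1.04 -1.38]
plate plane x_tool=-0.0004 y + -0.0011 z + 2.15 rms 1.15 24157
lo z = 0.0005 y + -45.86 118
hi z = 0.0025 y + 47.62 107
rear y = -0.0016 z + 55.70 197
559 ((511.2159118652344, 275.22760009765625), 8.821420669555664)
563 ((513.1655883789062, 231.38204956054688), 8.812029838562012)
```

View pics/w10c.png

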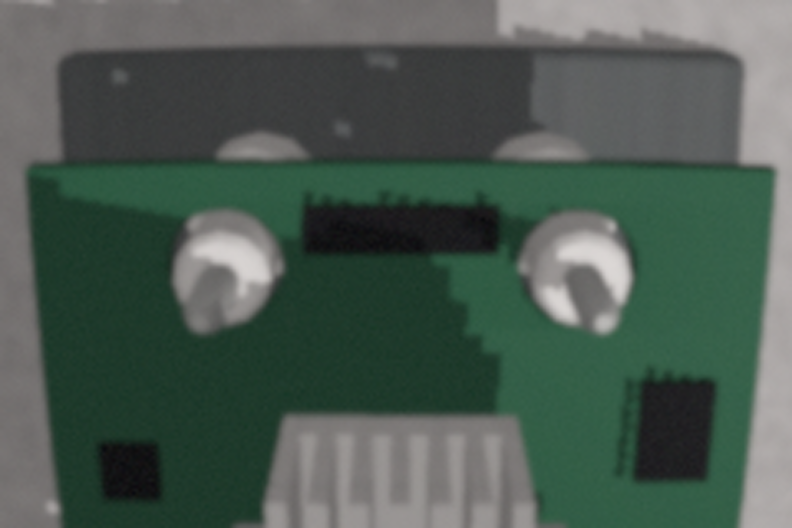

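```bash
python3 -m jog '[{"linear":[0.015,0,0],"rotation":[0,0,0],"grip":20},{"linear":[0.03,0,0],"rotation":[0,0,0],"grip":20},{"linear":[0.045,0,0],"rotation":[0,0,0],"grip":20},{"linear":[0.06,0,0],"rotation":[0,0,0],"grip":20},{"linear":[0.07,0,0],"rotation":[0,0,0],"grip":20},{"linear":[0.074,0,0],"rotation":[0,0,0],"grip":20},{"linear":[0.076,0,0],"rotation":[0,0,0],"grip":20},{"linear":[0.076,0,0],"rotation":[0,0,0],"grip":20}]'; python3 -c "
from h import *
st()"
```

```text
time_s: 9.65
eef_pos: [555.1, 254.4, 32.3]
ee_rot: [-0.489, 0.511, -0.488, -0.511]
force: [-0.4, 0.1, -0.7]
grip_width: 0.343
t 9.65 pos [555.1 254.4  32.3] jawyaw 1.6151 down [ 0.001  0.    -1.   ] F [-0.4  0.1 -0.7] T [-0.03  0.   -0.03] g 0.343 q [ 0.24  0.71  1.43  0.    1.   -1.38]
```

```bash
python3 -m jog '[{"linear":[0.003,0,0],"rotation":[0,0,0],"grip":20},{"linear":[0.006,0,0],"rotation":[0,0,0],"grip":20},{"linear":[0.008,0,0],"rotation":[0,0,0],"grip":20},{"linear":[0.008,0,0],"rotation":[0,0,0],"grip":20},{"linear":[0.008,0,0],"rotation":[0,0,0],"grip":20}]'; python3 -c "
from h import *
st()"
```

```text
time_s: 10.07
eef_pos: [555.1, 254.4, 29.9]
ee_rot: [-0.489, 0.511, -0.488, -0.511]
force: [0.1, -0.4, -1.1]
grip_width: 0.338
t 10.07 pos [555.1 254.4  29.9] jawyaw 1.6151 down [ 0.001  0.    -1.   ] F [ 0.1 -0.4 -1.1] T [-0.01  0.02  0.01] g 0.338 q [ 0.24  0.71  1.43  0.    1.   -1.38]
```

```bash
python3 -m jog '[{"linear":[0.002,0,0],"rotation":[0,0,0],"grip":20},{"linear":[0.004,0,0],"rotation":[0,0,0],"grip":20},{"linear":[0.006,0,0],"rotation":[0,0,0],"grip":20},{"linear":[0.006,0,0],"rotation":[0,0,0],"grip":20},{"linear":[0.006,0,0],"rotation":[0,0,0],"grip":20}]'; python3 -c "
from h import *
st()"
```

```text
time_s: 10.48
eef_pos: [555.2, 254.4, 29.3]
ee_rot: [-0.489, 0.511, -0.488, -0.511]
force: [-4.4, -1.7, 9.3]
grip_width: 0.341
t 10.48 pos [555.2 254.4  29.3] jawyaw 1.6154 down [ 0.002  0.    -1.   ] F [-4.4 -1.7  9.3] T [-0.42  0.72 -0.04] g 0.341 q [ 0.24  0.71  1.43 -0.    0.99 -1.38]
```

```bash
python3 -m jog '[{"linear":[0,0,0],"rotation":[0,0,0],"grip":31},{"linear":[0,0,0],"rotation":[0,0,0],"grip":35},{"linear":[0,0,0],"rotation":[0,0,0],"grip":42},{"linear":[0,0,0],"rotation":[0,0,0],"grip":60},{"linear":[0,0,0],"rotation":[0,0,0],"grip":70},{"linear":[0,0,0],"rotation":[0,0,0],"grip":70},{"linear":[-0.05,0,0],"rotation":[0,0,0],"grip":70},{"linear":[-0.15,0,0],"rotation":[0,0,0],"grip":85},{"linear":[-0.28,0,0],"rotation":[0,0,0],"grip":85},{"linear":[-0.4,0,0],"rotation":[0,0,0],"grip":85},{"linear":[-0.5,0.1,0],"rotation":[0,0,0],"grip":85},{"linear":[-0.6,0.15,0],"rotation":[0,0,0],"grip":85},{"linear":[-0.633,0.16,0],"rotation":[0,0,0],"grip":85},{"linear":[-0.633,0.16,0],"rotation":[0,0,0],"grip":85},{"linear":[-0.633,0.16,0],"rotation":[0,0,0],"grip":85}]'
python3 - <<'E'
from h import *
s,M=st(); c=calibration('wrist'); p,d=capture('wrist'); save('w11',p);np.savez('w11.npz',p=p,d=d,M=M,pos=s['eef_pos'],**{k:c[k] for k in c})
P=cloud('wrist',p,d,c,(160,330,240,410)); hsv=cv2.cvtColor(p,cv2.COLOR_RGB2HSV)[160:330,240:410]
Z=P[...,2]; m=(Z>20)&(Z<33)&(hsv[...,1]>60)&(hsv[...,0]>50)&(hsv[...,0]<95); Q=P[m]
A=np.c_[Q[:,:2]-[554,255],np.ones(len(Q))]; print('plane',np.linalg.lstsq(A,Q[:,2],rcond=None)[0].round(4),len(Q)); print(cv2.minAreaRect(Q[:,:2].astype(np.float32)))
E
```

```text
time_s: 11.73
eef_pos: [507.2, 252.1, 218.3]
ee_rot: [-0.489, 0.511, -0.488, -0.511]
force: [1.1, 0.1, -0.8]
grip_width: 0.993
t 11.73 pos [507.2 252.1 218.3] jawyaw 1.6153 down [ 0.001  0.    -1.   ] F [ 1.1  0.1 -0.8] T [-0.02 -0.02  0.03] g 0.993 q [ 0.25  0.41  1.39 -0.    1.34 -1.36]
plane [ 4.00000e-04 -8.00000e-04  2.70219e+01] 5950
((553.996337890625, 254.9500274658203), (109.52473449707031, 94.60167694091797), 2.3403148651123047)
```

View pics/w11.png

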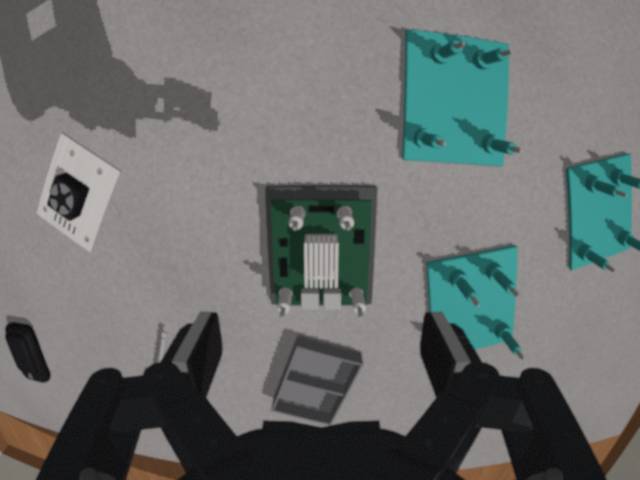

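Run:
```python
from h import *
goal([504,110,219],np.pi/2-.25)
```

```text
linear [-0.0055, 0.031, -0.4724] rotation [0.5886, -0.0009, -0.0011] rows>= 4
```

```bash
python3 -m jog '[{"linear":[0,0.03,-0.472],"rotation":[0.589,0,0],"grip":85},{"linear":[0,0.03,-0.472],"rotation":[0.589,0,0],"grip":85},{"linear":[0,0.03,-0.472],"rotation":[0.589,0,0],"grip":85},{"linear":[0,0.03,-0.472],"rotation":[0.589,0,0],"grip":85},{"linear":[0,0.03,-0.472],"rotation":[0.589,0,0],"grip":85}]'
python3 - <<'E'
from h import *
st()
goal([501.7,-31.5,110],np.pi/2-.5245)
E
```

```text
time_s: 12.2
eef_pos: [504.4, 106.7, 215.2]
ee_rot: [0.558, -0.432, 0.561, 0.433]
force: [-0.4, 1.0, 0.1]
grip_width: 0.996
t 12.2 pos [504.4 106.7 215.2] jawyaw 1.3159 down [-0.004 -0.001 -1.   ] F [-0.4  1.   0.1] T [0.   0.01 0.01] g 0.996 q [-0.02  0.31  1.55 -0.    1.29 -1.33]
linear [0.3513, -0.1088, -0.4472] rotation [0.5392, -0.0052, -0.0072] rows>= 5
```

```bash
python3 -m jog '[{"linear":[0.06,-0.109,-0.447],"rotation":[0.539,-0.005,-0.007],"grip":85},{"linear":[0.12,-0.109,-0.447],"rotation":[0.539,-0.005,-0.007],"grip":85},{"linear":[0.2,-0.109,-0.447],"rotation":[0.539,-0.005,-0.007],"grip":85},{"linear":[0.3,-0.109,-0.447],"rotation":[0.539,-0.005,-0.007],"grip":85},{"linear":[0.351,-0.109,-0.447],"rotation":[0.539,-0.005,-0.007],"grip":85},{"linear":[0.351,-0.109,-0.447],"rotation":[0.539,-0.005,-0.007],"grip":85},{"linear":[0.351,-0.109,-0.447],"rotation":[0.539,-0.005,-0.007],"grip":85},{"linear":[0.351,-0.109,-0.447],"rotation":[0.539,-0.005,-0.007],"grip":85}]'
python3 - <<'E'
from h import *
st()
goal([501.7,-31.5,7.5],np.pi/2-.5245)
E
```

```text
time_s: 12.87
eef_pos: [502.6, -30.7, 111.0]
ee_rot: [0.613, -0.354, 0.612, 0.353]
force: [0.3, 0.7, 1.0]
grip_width: 0.996
t 12.87 pos [502.6 -30.7 111. ] jawyaw 1.0474 down [ 0.001 -0.    -1.   ] F [0.3 0.7 1. ] T [ 0.03 -0.06  0.1 ] g 0.996 q [-0.29  0.4   1.72  0.    1.02 -1.34]
linear [0.3449, 0.0017, -0.0039] rotation [0.0023, 0.0007, 0.0018] rows>= 3
```

```bash
python3 -m jog '[{"linear":[0.1,0.002,-0.004],"rotation":[0.002,0,0],"grip":85},{"linear":[0.2,0.002,-0.004],"rotation":[0.002,0,0],"grip":85},{"linear":[0.28,0.002,-0.004],"rotation":[0.002,0,0],"grip":85},{"linear":[0.325,0.002,-0.004],"rotation":[0.002,0,0],"grip":85},{"linear":[0.345,0.002,-0.004],"rotation":[0.002,0,0],"grip":85},{"linear":[0.345,0.002,-0.004],"rotation":[0.002,0,0],"grip":85},{"linear":[0.345,0.002,-0.004],"rotation":[0.002,0,0],"grip":60},{"linear":[0.345,0.002,-0.004],"rotation":[0.002,0,0],"grip":48},{"linear":[0.345,0.002,-0.004],"rotation":[0.002,0,0],"grip":40},{"linear":[0.345,0.002,-0.004],"rotation":[0.002,0,0],"grip":30},{"linear":[0.345,0.002,-0.004],"rotation":[0.002,0,0],"grip":30},{"linear":[0.345,0.002,-0.004],"rotation":[0.002,0,0],"grip":30},{"linear":[0.345,0.002,-0.004],"rotation":[0.002,0,0],"grip":30}]' 50
python3 - <<'E'
from h import *
s,M=st(); c=calibration('wrist'); p,d=capture('wrist'); save('w12',p);np.savez('w12.npz',p=p,d=d,M=M,pos=s['eef_pos'],**{k:c[k] for k in c})
E
```

```text
time_s: 13.95
eef_pos: [502.2, -31.6, 8.6]
ee_rot: [0.613, -0.354, 0.612, 0.353]
force: [-0.4, 0.6, 6.2]
grip_width: 0.457
t 13.95 pos [502.2 -31.6   8.6] jawyaw 1.0464 down [ 0.003 -0.001 -1.   ] F [-0.4  0.6  6.2] T [ 0.1   0.25 -0.03] g 0.457 q [-0.3   0.56  1.79  0.    0.78 -1.34]
```

View pics/w12.png

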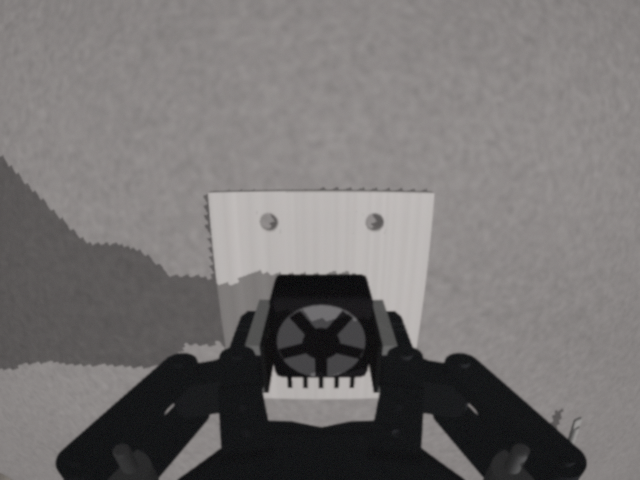

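```bash
python3 -m jog '[{"linear":[-0.03,0,0],"rotation":[0,0,0],"grip":30},{"linear":[-0.1,0,0],"rotation":[0,0,0],"grip":30},{"linear":[-0.2,0,0],"rotation":[0,0,0],"grip":30},{"linear":[-0.3,0,0],"rotation":[0,0,0],"grip":30},{"linear":[-0.38,0,0],"rotation":[0,0,0],"grip":30},{"linear":[-0.43,0,0],"rotation":[0,0,0],"grip":30},{"linear":[-0.43,0,0],"rotation":[0,0,0],"grip":30},{"linear":[-0.43,0,0],"rotation":[0,0,0],"grip":30}]'
python3 - <<'E'
from held import *
s,M=st(); c=calibration('wrist'); p,d=capture('wrist'); save('w13',p);np.savez('w13.npz',p=p,d=d,M=M,pos=s['eef_pos'],**{k:c[k] for k in c})
held('w13.npz')
goal([528,110,138],np.pi/2-.24)
E
```

```text
time_s: 14.67
eef_pos: [501.8, -31.5, 138.0]
ee_rot: [0.613, -0.354, 0.612, 0.352]
force: [-0.5, -0.2, -1.9]
grip_width: 0.459
t 14.67 pos [501.8 -31.5 138. ] jawyaw 1.0465 down [ 0.004 -0.001 -1.   ] F [-0.5 -0.2 -1.9] T [ 0.    0.02 -0.02] g 0.459 q [-0.3   0.36  1.69  0.    1.08 -1.34]
plate plane x_tool=0.0050 y + 0.0006 z + 3.49 rms 0.88 22919
lo z = -0.0009 y + -45.86 120
hi z = 0.0013 y + 47.66 112
rear y = -0.0019 z + 55.17 201
linear [-0.0035, 0.1591, 0.4525] rotation [-0.5688, 0.0006, 0.0032] rows>= 4
```

```bash
python3 -m jog '[{"linear":[0,0.08,0.22],"rotation":[-0.28,0,0.003],"grip":30},{"linear":[0,0.159,0.4525],"rotation":[-0.569,0,0.003],"grip":30},{"linear":[0,0.159,0.4525],"rotation":[-0.569,0,0.003],"grip":30},{"linear":[0,0.159,0.4525],"rotation":[-0.569,0,0.003],"grip":30},{"linear":[0,0.159,0.4525],"rotation":[-0.569,0,0.003],"grip":30},{"linear":[0,0.159,0.4525],"rotation":[-0.569,0,0.003],"grip":30}]'
python3 - <<'E'
from h import *
st(); goal([554.5,254.3,125],np.pi/2+.0445)
E
```

```text
time_s: 15.22
eef_pos: [527.2, 110.8, 135.3]
ee_rot: [0.555, -0.436, 0.557, 0.438]
force: [-0.4, -0.7, -2.1]
grip_width: 0.454
t 15.22 pos [527.2 110.8 135.3] jawyaw 1.3328 down [-0.003  0.    -1.   ] F [-0.4 -0.7 -2.1] T [-0.01  0.07 -0.04] g 0.454 q [-0.01  0.44  1.58  0.    1.12 -1.34]
linear [0.0341, 0.0244, 0.4864] rotation [-0.565, -0.0003, -0.0057] rows>= 4
```

```bash
python3 -m jog '[{"linear":[0,0.012,0.24],"rotation":[-0.28,0,-0.005],"grip":30},{"linear":[0,0.024,0.486],"rotation":[-0.565,0,-0.005],"grip":30},{"linear":[0,0.024,0.486],"rotation":[-0.565,0,-0.005],"grip":30},{"linear":[0,0.024,0.486],"rotation":[-0.565,0,-0.005],"grip":30},{"linear":[0,0.024,0.486],"rotation":[-0.565,0,-0.005],"grip":30},{"linear":[0.034,0.024,0.486],"rotation":[-0.565,0,-0.005],"grip":30},{"linear":[0.034,0.024,0.486],"rotation":[-0.565,0,-0.005],"grip":30},{"linear":[0.034,0.024,0.486],"rotation":[-0.565,0,-0.005],"grip":30}]'
python3 - <<'E'
from h import *
st(); goal([554.5,254.3,92],np.pi/2+.0445)
E
```

```text
time_s: 15.88
eef_pos: [554.2, 252.4, 123.8]
ee_rot: [0.488, -0.51, 0.49, 0.511]
force: [0.6, 0.4, -1.7]
grip_width: 0.457
t 15.88 pos [554.2 252.4 123.8] jawyaw 1.6133 down [-0.003 -0.001 -1.   ] F [ 0.6  0.4 -1.7] T [0.01 0.04 0.05] g 0.457 q [ 0.24  0.59  1.37 -0.    1.19 -1.38]
linear [0.1059, -0.0016, 0.0064] rotation [-0.0041, -0.0018, -0.006] rows>= 1
```

```bash
python3 -m jog '[{"linear":[0.05,-0.001,0.006],"rotation":[-0.004,0,-0.006],"grip":30},{"linear":[0.09,-0.0015,0.006],"rotation":[-0.004,-0.002,-0.006],"grip":30},{"linear":[0.106,-0.0015,0.006],"rotation":[-0.004,-0.002,-0.006],"grip":30},{"linear":[0.106,-0.0015,0.006],"rotation":[-0.004,-0.002,-0.006],"grip":30},{"linear":[0.106,-0.0015,0.006],"rotation":[-0.004,-0.002,-0.006],"grip":30},{"linear":[0.106,-0.0015,0.006],"rotation":[-0.004,-0.002,-0.006],"grip":30}]'
cat > chk.py <<'E'
from held import *
import sys
n=sys.argv[1]
s,M=st(); c=calibration('wrist'); p,d=capture('wrist'); save(n,p);np.savez(n+'.npz',p=p,d=d,M=M,pos=s['eef_pos'],**{k:c[k] for k in c})
save(n+'c',cv2.resize(p[140:300,200:440],None,fx=3.3,fy=3.3,interpolation=cv2.INTER_CUBIC))
f,p,c,P,L,m,box,o=held(n+'.npz'); Z=P[...,2]
# centre of plate in measured world
zc=(o['lo'][1]+o['hi'][1])/2; yc=o['re'][1]-55+.2
w=np.array(s['eef_pos'])+M@[0,yc,zc]; print('cover centre',w[:2].round(2),'yaw',np.arctan2(M[1,2],M[0,2])-np.pi/2-(o['re'][0]) )
t=w[:2];th=np.arctan2(M[1,2],M[0,2])-np.pi/2;Rm=np.array([[np.cos(th),-np.sin(th)],[np.sin(th),np.cos(th)]])
print('its holes',(POSTS@Rm.T+t).round(1).tolist()[2:])
pz=np.median(Z[m])
for cxy in ((511.2,275.3),(513.2,231.4)):
    near=np.hypot(P[...,0]-cxy[0],P[...,1]-cxy[1])<6
    T=P[near&(Z>60)&(Z<76)&(~m|(abs(Z-pz)>2.5))]; T=T[np.argsort(-T[:,2])][:25]; print('pin',len(T),T.mean(0).round(1))
E
python3 chk.py w14
```

```text
time_s: 16.38
eef_pos: [554.8, 254.1, 92.6]
ee_rot: [-0.489, 0.511, -0.488, -0.511]
force: [0.7, 0.7, -0.7]
grip_width: 0.455
t 16.38 pos [554.8 254.1  92.6] jawyaw 1.6151 down [ 0.001  0.    -1.   ] F [ 0.7  0.7 -0.7] T [ 0.03 -0.04 -0.04] g 0.455 q [ 0.24  0.63  1.39  0.    1.12 -1.38]
plate plane x_tool=0.0042 y + 0.0011 z + 3.53 rms 0.87 22935
lo z = 0.0005 y + -45.91 113
hi z = -0.0007 y + 47.62 106
rear y = -0.0016 z + 54.68 199
cover centre [554.9  254.95] yaw 0.04587498376112832
its holes [[512.0, 275.1], [513.9, 231.1]]
pin 0 [nan nan nan]
pin 0 [nan nan nan]chk.py:15: RuntimeWarning: Mean of empty slice.
  T=P[near&(Z>60)&(Z<76)&(~m|(abs(Z-pz)>2.5))]; T=T[np.argsort(-T[:,2])][:25]; print('pin',len(T),T.mean(0).round(1))
  ret = um.true_divide(
```

View pics/w14c.png

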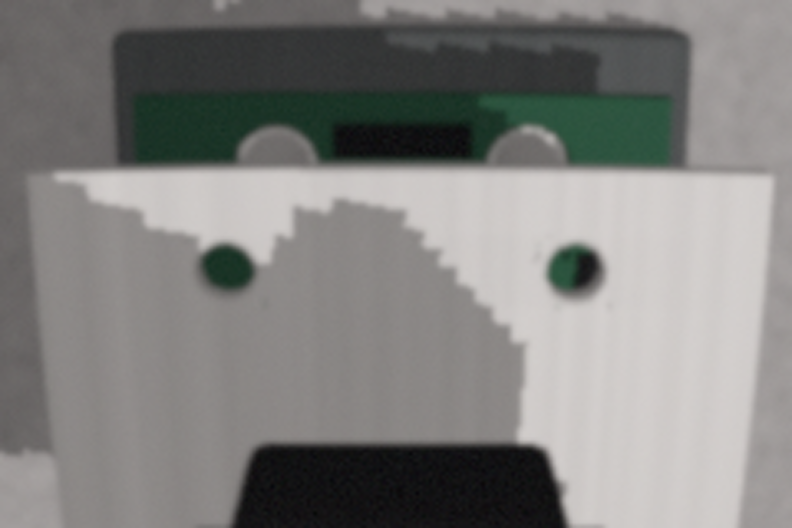

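```bash
cat > holes.py <<'E'
from h import *
import sys
f=np.load(sys.argv[1]+'.npz'); p=f['p']; c=dict(intrinsics=f['intrinsics'],world_from_camera=f['world_from_camera'])
d=f['d']; xt=float(sys.argv[2])
M=f['M'];pos=f['pos']
box=(180,280,200,440)
g=cv2.cvtColor(p,cv2.COLOR_RGB2GRAY); hsv=cv2.cvtColor(p,cv2.COLOR_RGB2HSV)
P=cloud('wrist',p,d,c,box); L=(P-pos)@M
m=((L[...,0]>xt+2.5)|np.isnan(L[...,0])).astype(np.uint8)   # below plate
m2=cv2.morphologyEx(m,cv2.MORPH_OPEN,np.ones((3,3)))
n,l,s,ce=cv2.connectedComponentsWithStats(m2)
for i in range(1,n):
    if 60<s[i,4]<1200 and s[i,2]<50 and s[i,3]<50:
        u,v=ce[i]+[box[2],box[0]]
        w=onplane('wrist',u,v,pos[2]-xt-2,c); print('hole px',u.round(1),v.round(1),'area',s[i,4],'world',w.round(2))
E
python3 holes.py w14 3.53; python3 holes.py w8 2.14;python3 holes.py w13 3.49 ; python3 -c "
from h import *
for n in ('w13','w14'):
  f=np.load(n+'.npz');T=f['world_from_camera'];print((f['M'].T@(T[:3,3]-f['pos'])).round(2))"
```

```text
hole px 268.7 220.6 area 203 world [514.07 231.24  87.11]
hole px 373.6 220.9 area 211 world [512.27 275.23  87.11]
hole px 267.9 219.4 area 848 world [513.69 231.13  86.19]
hole px 373.6 219.7 area 829 world [511.86 274.99  86.19]
hole px 268.7 220.5 area 201 world [454.74 -28.46 132.47]
hole px 373.4 220.8 area 203 world [476.82   9.47 132.47]
[-143.46   85.2     0.85]
[-143.47   84.7     0.88]
```

```bash
python3 -m jog '[{"linear":[0,0.003,0.0003],"rotation":[-0.006,0,0],"grip":30},{"linear":[0.01,0.003,0.0003],"rotation":[-0.006,0,0],"grip":30},{"linear":[0.022,0.003,0.0003],"rotation":[-0.006,0,0],"grip":30},{"linear":[0.022,0.003,0.0003],"rotation":[-0.006,0,0],"grip":30},{"linear":[0.022,0.003,0.0003],"rotation":[-0.006,0,0],"grip":30}]'; python3 chk.py w15 2>/dev/null; python3 holes.py w15 3.5
```

```text
time_s: 16.85
eef_pos: [553.8, 254.2, 85.8]
ee_rot: [-0.488, 0.512, -0.488, -0.512]
force: [-0.0, -0.0, -1.8]
grip_width: 0.452
t 16.85 pos [553.8 254.2  85.8] jawyaw 1.6182 down [ 0.  0. -1.] F [-0.  -0.  -1.8] T [-0.01  0.02 -0.01] g 0.452 q [ 0.24  0.64  1.4   0.    1.1  -1.38]
plate plane x_tool=0.0044 y + 0.0012 z + 3.56 rms 0.87 22946
lo z = 0.0021 y + -45.98 124
hi z = 0.0025 y + 47.58 111
rear y = -0.0007 z + 54.71 199
cover centre [553.82 254.99] yaw 0.04805684043390361
its holes [[510.8, 275.0], [512.9, 231.0]]
pin 25 [511.5 275.2  72.9]
pin 25 [513.3 231.6  73. ]
hole px 268.6 220.7 area 207 world [513.09 231.17  80.28]
hole px 373.4 220.9 area 205 world [511.08 275.12  80.28]
```

View pics/w15c.png

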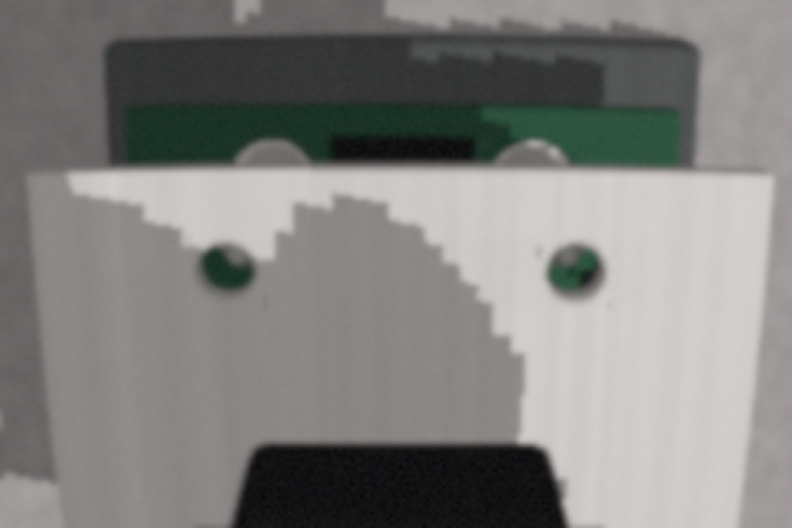

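```bash
python3 -m jog '[{"linear":[0.008,-0.0005,0.0006],"rotation":[0.002,0,0],"grip":30},{"linear":[0.016,-0.0005,0.0006],"rotation":[0.002,0,0],"grip":30},{"linear":[0.024,-0.0005,0.0006],"rotation":[0.002,0,0],"grip":30},{"linear":[0.03,-0.0005,0.0006],"rotation":[0.002,0,0],"grip":30},{"linear":[0.03,-0.0005,0.0006],"rotation":[0.002,0,0],"grip":30}]'; python3 chk.py w16 2>/dev/null; python3 holes.py w16 3.5
```

```text
time_s: 17.32
eef_pos: [553.8, 254.4, 76.4]
ee_rot: [0.488, -0.511, 0.488, 0.511]
force: [0.1, 0.7, -2.3]
grip_width: 0.459
t 17.32 pos [553.8 254.4  76.4] jawyaw 1.6172 down [ 0.  0. -1.] F [ 0.1  0.7 -2.3] T [-0.02 -0.03  0.01] g 0.459 q [ 0.24  0.65  1.41  0.    1.09 -1.38]
plate plane x_tool=0.0049 y + 0.0011 z + 3.56 rms 0.89 23135
lo z = 0.0011 y + -45.95 123
hi z = 0.0018 y + 47.56 112
rear y = -0.0000 z + 54.74 187
cover centre [553.84 255.17] yaw 0.04638442844411415
its holes [[510.9, 275.2], [512.9, 231.2]]
pin 25 [511.1 275.6  69.8]
pin 25 [513.6 232.1  69.8]
hole px 265.0 218.3 area 80 world [512.12 229.85  70.93]
hole px 368.7 219.7 area 61 world [510.74 273.28  70.93]
```

View pics/w16c.png

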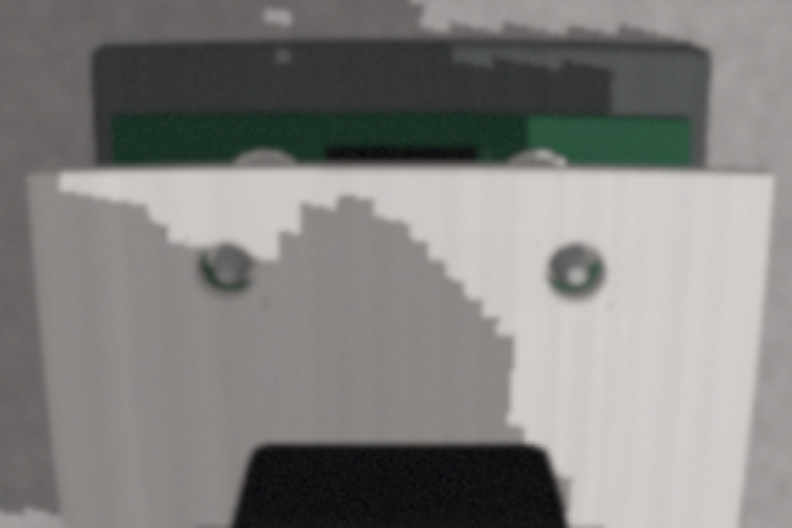

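```bash
python3 -m jog '[{"linear":[0.006,0,0],"rotation":[0,0,0],"grip":30},{"linear":[0.012,0,0],"rotation":[0,0,0],"grip":30},{"linear":[0.018,0,0],"rotation":[0,0,0],"grip":30},{"linear":[0.024,0,0],"rotation":[0,0,0],"grip":30},{"linear":[0.03,0,0],"rotation":[0,0,0],"grip":30},{"linear":[0.032,0,0],"rotation":[0,0,0],"grip":30},{"linear":[0.032,0,0],"rotation":[0,0,0],"grip":30}]'; python3 chk.py w17 2>/dev/null
```

```text
time_s: 17.95
eef_pos: [553.8, 254.4, 66.9]
ee_rot: [0.488, -0.511, 0.488, 0.511]
force: [1.5, -0.3, -2.0]
grip_width: 0.456
t 17.95 pos [553.8 254.4  66.9] jawyaw 1.6172 down [ 0.  0. -1.] F [ 1.5 -0.3 -2. ] T [-0.02  0.04 -0.  ] g 0.456 q [ 0.24  0.66  1.42  0.    1.07 -1.38]
plate plane x_tool=0.0036 y + 0.0009 z + 3.56 rms 0.93 22968
lo z = -0.0000 y + -45.93 115
hi z = 0.0025 y + 47.63 103
rear y = -0.0012 z + 54.71 205
cover centre [553.88 255.2 ] yaw 0.047545437280318265
its holes [[510.9, 275.2], [512.9, 231.3]]
pin 25 [511.5 275.2  72.9]
pin 25 [513.3 231.8  73. ]
```

View pics/w17.png

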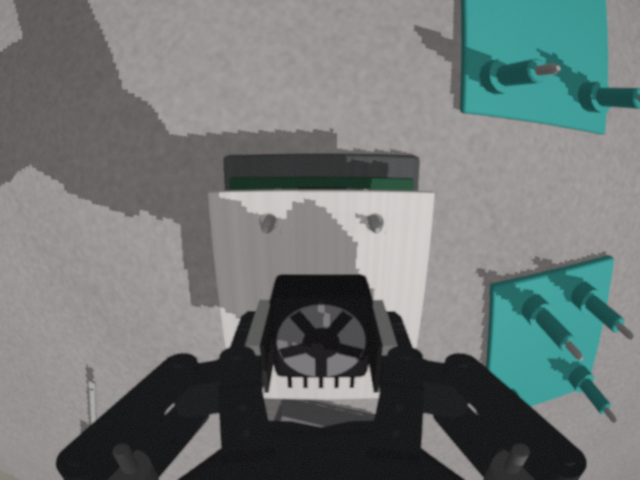

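Expected seating at TCP ≈ 64.5; lower slowly.

```bash
python3 -m jog '[{"linear":[0.002,0,0],"rotation":[0,0,0],"grip":30},{"linear":[0.004,0,0],"rotation":[0,0,0],"grip":30},{"linear":[0.006,0,0],"rotation":[0,0,0],"grip":30},{"linear":[0.008,0,0],"rotation":[0,0,0],"grip":30},{"linear":[0.008,0,0],"rotation":[0,0,0],"grip":30}]'; python3 -c "
from h import *
st()"
```

```text
time_s: 18.42
eef_pos: [554.0, 254.4, 64.8]
ee_rot: [-0.488, 0.512, -0.488, -0.511]
force: [-1.1, 0.0, -1.8]
grip_width: 0.456
t 18.42 pos [554.  254.4  64.8] jawyaw 1.6172 down [ 0.  0. -1.] F [-1.1  0.  -1.8] T [0.05 0.03 0.03] g 0.456 q [ 0.24  0.66  1.42  0.    1.06 -1.38]
```

```bash
python3 -m jog '[{"linear":[0.0015,0,0],"rotation":[0,0,0],"grip":30},{"linear":[0.003,0,0],"rotation":[0,0,0],"grip":30},{"linear":[0.0045,0,0],"rotation":[0,0,0],"grip":30},{"linear":[0.005,0,0],"rotation":[0,0,0],"grip":30},{"linear":[0.005,0,0],"rotation":[0,0,0],"grip":30}]'; python3 chk.py w18 2>/dev/null
```

```text
time_s: 18.83
eef_pos: [554.0, 254.4, 64.6]
ee_rot: [-0.489, 0.512, -0.488, -0.511]
force: [-5.5, -2.3, 10.7]
grip_width: 0.458
t 18.83 pos [554.  254.4  64.6] jawyaw 1.6174 down [ 0.001  0.    -1.   ] F [-5.5 -2.3 10.7] T [-0.27  0.87 -0.07] g 0.458 q [ 0.24  0.66  1.42 -0.    1.06 -1.38]
plate plane x_tool=0.0053 y + 0.0003 z + 3.51 rms 0.92 22955
lo z = -0.0007 y + -45.94 123
hi z = 0.0028 y + 47.49 116
rear y = -0.0012 z + 54.73 198
cover centre [554.04 255.2 ] yaw 0.047799963313941346
its holes [[511.1, 275.2], [513.1, 231.3]]
pin 25 [511.3 275.4  73.1]
pin 25 [513.2 231.8  73.2]
```

```bash
python3 -m jog '[{"linear":[0,0,0],"rotation":[0,0,0],"grip":41},{"linear":[0,0,0],"rotation":[0,0,0],"grip":45},{"linear":[0,0,0],"rotation":[0,0,0],"grip":52},{"linear":[0,0,0],"rotation":[0,0,0],"grip":70},{"linear":[0,0,0],"rotation":[0,0,0],"grip":75},{"linear":[0,0,0],"rotation":[0,0,0],"grip":75},{"linear":[-0.05,0,0],"rotation":[0,0,0],"grip":75},{"linear":[-0.15,0,0],"rotation":[0,0,0],"grip":85},{"linear":[-0.28,0,0],"rotation":[0,0,0],"grip":85},{"linear":[-0.4,0.05,0],"rotation":[0,0,0],"grip":85},{"linear":[-0.5,0.1,0],"rotation":[0,0,0],"grip":85},{"linear":[-0.52,0.16,0],"rotation":[0,0,0],"grip":85},{"linear":[-0.52,0.16,0],"rotation":[0,0,0],"grip":85},{"linear":[-0.52,0.16,0],"rotation":[0,0,0],"grip":85}]'
python3 - <<'E'
from h import *
s,M=st(); c=calibration('wrist'); p,d=capture('wrist'); save('w19',p)
b=(160,340,230,420)
P=cloud('wrist',p,d,c,b); Z=P[...,2]
m=(Z>55)&(Z<66); m=cv2.morphologyEx(m.astype(np.uint8),cv2.MORPH_OPEN,np.ones((5,5)))>0; Q=P[m]
A=np.c_[Q[:,:2]-[554,255],np.ones(len(Q))]; print('plane',np.linalg.lstsq(A,Q[:,2],rcond=None)[0].round(4),len(Q)); print(cv2.minAreaRect(Q[:,:2].astype(np.float32)))
F=P[(Z>75)&(Z<100)]; print('fan top',np.median(F[:,2]),len(F))
t,_=capture('top'); save('top1',t); q,_=capture('scene'); save('scene1c',cv2.resize(q[190:350,100:560],None,fx=1.7,fy=1.7))
save('w19c',cv2.resize(p[160:340,230:420],None,fx=3.3,fy=3.3,interpolation=cv2.INTER_CUBIC))
E
```

```text
time_s: 20.05
eef_pos: [505.7, 252.2, 220.8]
ee_rot: [-0.489, 0.512, -0.488, -0.511]
force: [0.4, 0.7, -0.0]
grip_width: 0.994
t 20.05 pos [505.7 252.2 220.8] jawyaw 1.6177 down [ 0.002  0.    -1.   ] F [ 0.4  0.7 -0. ] T [0.05 0.01 0.04] g 0.994 q [ 0.26  0.41  1.39 -0.    1.34 -1.36]
plane [ 1.70000e-03 -1.00000e-04  6.09657e+01] 9222
((554.6511840820312, 255.2516326904297), (110.94561767578125, 94.5127944946289), 2.489816904067993)
fan top 86.28893454324145 2189
```

View pics/w19c.png

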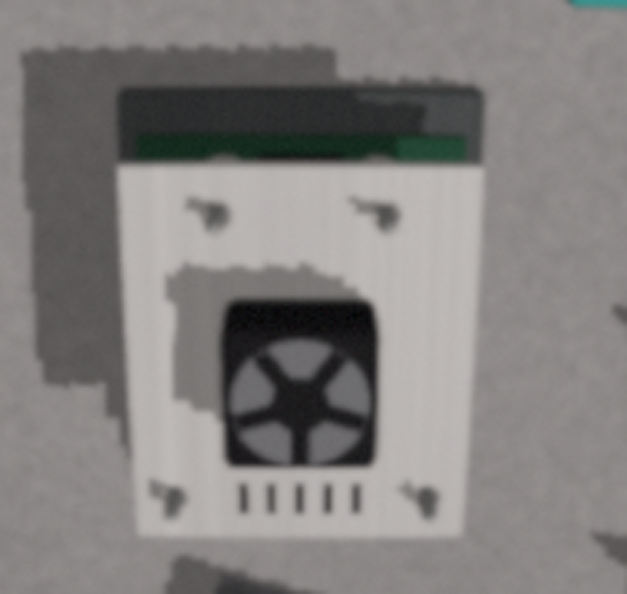

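View pics/scene1c.png

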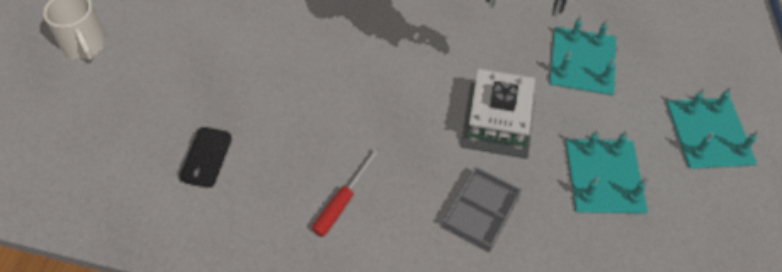

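View pics/top1.png

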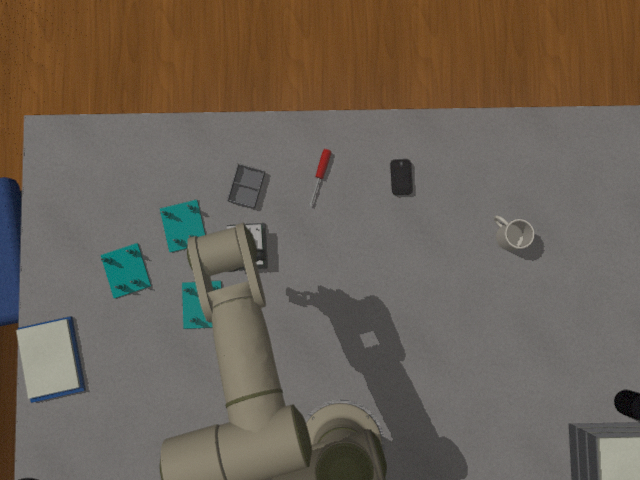

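```bash
python3 -c "
from rig import finish_job
print(finish_job())"
```

```text
the job is handed in; nothing more can be done
None
```

I seated the circuit board on the lower shoulders and then the fan cover on the upper ones, and handed the job in at about 20 s of robot time.

- **Board:** I gripped it by its heat sink and lowered it until contact at about 9 N. After release its top face measured 27.0 mm with less than 0.1 mm of tilt. The wrist camera reads about 1 mm high, so that matches the expected 26 mm.
- **Cover:** I lined its rear holes up with the pins, which needed a 0.9 mm correction, and lowered it until contact at about 11 N. After release its top face measured 61.0 mm, which matches the expected 60 mm, with about 0.15 mm of tilt across the plate. All four pins show through, and the slots are at the wide end.
- **Rest of the scene:** The screwdriver, mouse, screw tray, mug and turquoise look-alikes appear unmoved in the last top and scene pictures. The arm was open and clear of everything, about 220 mm up.

The only disagreements were small. Arm position readings varied by about 0.5 mm. The camera was off by about 0.8 mm sideways and 1 mm in height, which I allowed for. I could not see the front posts while lowering, so I judged them by the low forces on the way down and, for the cover, by the last picture.

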